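# Load a chamber slide under the objective

## Robot

A 7-joint arm with a two-finger parallel gripper is mounted at the origin on the work surface. World frame = base frame: x ahead of the robot, y to its left, z up, the work surface at z = 0. Lengths are in m, angles in degrees, forces in N, time in s.
With the tool pointing down it reaches from about 0.425 to 0.95 m from the base axis. Payload 16.7 kg.
Tool frame: the origin (TCP) lies on the centre line of the jaws, within the pads' length; the fingertips stand 11 mm ahead of it and the grasp point (between the pads) lies 8 mm behind it; z points along the fingers, y is the direction in which the jaws open and shut (so a half turn about z gives the same grasp; the last joint's range is limited). The gripper opens to 94 mm and grips with 3 to 60 N. Pads are 16 mm wide; open, the fingers measure 119 mm over their backs; the gripper's body (75 mm by 177 mm) begins 78 mm behind the grasp point.
Start: joints at [-79.555, 24.414, 4.234, 92.017, -1.954, 63.644, -3.845], TCP at [0.22, 0.638, 0.193] pointing down, gripper open.
Joint ranges: [-163.25, 163.25], [-28.42, 122.38], [-70.27, 78.77], [12.13, 141.07], [-58.53, 238.53], [9.26, 117.41], [-156.51, 156.51]. Speed limits (degrees/s): [108.29, 108.29, 136.94, 136.94, 172.46, 172.46, 172.46].

## Interface

Orientations are given as a 3x3 rotation matrix whose columns are the frame's x, y, z axes.
In Python, from cell import * gives the robot as it stands.
- The arm moves only by the tool play_rows, never from a script. Its argument "deltas" is a list of rows, each an object of numbers: "x", "y", "z": the shift along the tool's x, y, z in m; "turn": the turn about the tool's z in degrees. In form: [{"x": .., "y": .., "z": .., "turn": ..}, ...]. A call has exactly 10 rows; each row shifts and turns the pose as measured when the row begins, along the tool's axes as they then stand; what a row does not reach is not made up. A row lasts 1/8 s, in which the tool goes at most 62.5 mm and 10.7 degrees, less where a joint would pass 70% of its speed; a pose out of reach is approached as far as the arm can. A call with a gripper value outside its range is refused whole. "jaw" is the finger opening in m, from 0 to 0.094, set as the call begins (left out, the last holds). The fingers move at their own pace and stop on an object; "grip_force" is the grip in N (left out, the last holds). Time passes only in rows, so rows that do not move let the fingers close, or fill a call up. It gives the time, the measured TCP pose, the force and the opening at its end, in the units of the state.
- state(): the state, without advancing time (a new reading comes with each control period).
- capture(name): name is "side" or "top" or "wrist"; returns (picture, depth): 480x640x3 uint8, blue, green, red; 480x640 float32, m along the optical axis (not along the pixel's ray), 0 where there is no reading.
- camera_params(name): a dict with "fx", "fy", "cx", "cy" (pixels), "R" (3x3) and "t" (3): a world point X has camera coordinates R X + t. Camera axes: x right, y down, z forward; pixel columns grow to the right and rows downward; lengths in m; the calibration is good to about 2 mm. A picture is of the moment at which its call begins: read the wrist's pose just before it. camera_params takes no time and is no camera call; for the wrist camera it gives the pose at the moment of the call.
- close_job(): hands the job in, once; it reports no verdict.
Trained networks look in the newest picture that a camera, given by its name, has taken for a name from the list of things; names that differ only in an ending like _2 or _b are one class to them, and where a whole thing is asked for, a point or a joint stands for the part that bears it (a point fixed in the world has none). Each returns a list of dicts, best first, with "confidence" (0 to 1); they miss things now and then, are a little off and sometimes report something else, mostly with a low value. They report only what shows in the picture. A call takes as long as a camera call. They do not tell look-alikes from the thing itself.
- find_in(thing, camera): "xy" ([column, row] in pixels, amid what is visible of it).
The state is a dict: "t": time; "qpos": joint angles; "dq": joint speeds; "effort": joint torques, N m; "ee_pos": TCP position; "tcp_rot": TCP orientation; "wrist_force": force on the tool from outside, world axes, zero at the start; "moment": the same for the moment, N m; "grip_width": opening from 0.0 (shut) to 1.0 (fully open).
Only numpy, scipy, OpenCV 4.12 (cv2) and the standard library are available. Lean on these libraries where they do the work, as an engineer would, in place of code of your own. Each camera call takes 0.05 s, during which the arm holds its last target. There are 200 camera calls.

## Task

Load the chamber slide into the microscope's slide holder: set it against the rear jaw, slide it along the jaw and under the objective until it meets the end stop, and press it gently home there for a moment. Then swing the holder's finger round until it bears on the outer end of the slide, and leave everything there. Use a light hand throughout: never touch the nosepiece or its lenses, never force the slide, and leave the other things on the bench alone.

Things in the scene. Friction and masses are not known exactly. Their poses are not given: they have to be found in the camera images.
- microscope: white upright microscope, mid-bench, side-on to the robot. Origin: under its base, on the optical axis. x: the way the slide is pushed (away from the robot, within 0.2 rad of world x), y to the limb (rear), z up. Limb: y +80 to +136 mm, 70 wide. Arm over the stage: 50 wide, 226 to 260 mm above the bench. Head and eyepieces above it: within 48 mm of the axis in x, up to 370 mm high.
- stage: its flat black fixed stage, 190 (x) x 140 (y) x 8 mm, upper face 135 mm above the bench, with a 30 x 30 mm hole in the middle. Origin on the upper face at the optical axis; axes as the microscope's. The robot's side is -x, the front -y, the rear +y.
- nosepiece: turret with three objectives, fixed and fragile. Origin: centre of the front lens of the working objective, 16 mm above the stage (4 mm over the slide). That one is 21 mm across, 45 mm long and points straight down; the others slant up to the rear. All within 40 mm of the axis in x. Nothing may touch it.
- slide_holder: steel slide holder on the stage; origin and axes as the stage's. Its carriage (rear jaw, end stop, finger) stands up to 8 mm either way along x from its middle, wherever the last user left it: not reported, find it by feel; it does not give way. Rear jaw: bar 8 x 6 mm, its face at y = +13 mm, x = -86 to +47 mm with the carriage in the middle. The front is open.
- stop_mid (a point): where the middle of the end stop's face stands, at stage height, IF the carriage is in its middle: x = +38 mm, y = 0 on the stage. The real stop (9 mm thick, 10 mm high, face square to x) is up to 8 mm either way along x. A slide that lies home has its centre 38 mm to -x of the real stop, at y = 0.
- pivot_mid (a point): where the finger's upright pivot stands, at stage height, IF the carriage is in its middle: x = -46 mm, y = +29 mm on the stage. The real one shifts along x with the carriage: it is always 8 mm outward (-x) of the outer end of a slide that lies home and 29 mm to the rear of its centre line.
- finger (a joint): swing finger: bar 6 mm thick, 7 to 19 mm above the stage, 34 mm from pivot to an 8 mm round post (7 to 22 mm up) at its end; it passes over the jaw. Rad, anticlockwise from above: points along -x (to the robot) at 0.35, along -y at 1.92. Starts open, 0 to 0.3; stiff (1.6 N at 25 mm turns it), stays where left. The post meets the outer end of a slide that lies home at about 2.04; 0.03 less per mm short of home.
- chamber: chamber slide lying on the stage: rigid white plastic block with eight wells and a clear lid, 76 x 26 x 12 mm, about 30 g. Origin: centre of its underside; x along it, away from the robot. Starts on the robot's side, askew up to 0.1 rad, its centre 56 to 66 mm short of the axis and 7 to 18 mm in front of y = 0; its outer end may overhang the stage's edge: pressed down there it tips.
- dropper: amber dropper bottle, 32 mm across, 75 mm tall; origin at the centre of its underside
- slide_box: closed grey slide box, 100 x 86 x 34 mm; origin at the centre of its underside
- petri: flat clear petri dish, 95 mm across, 17 mm tall; origin at the centre of its underside
- beaker: glass beaker, 64 mm across, 85 mm tall; origin at the centre of its underside
- forceps: steel forceps lying on the bench, 130 mm long; origin at their middle
Not all that is in view belongs to the job. What is meant by the chamber is not black, brown or yellow, and is the smaller of those in its own colour.

How it is judged (in metres and radians):
On the way:
1. the slide lies under the objective, pressed home against the holder's end stop (more than 1.5 N) (contact force between chamber and slide_holder above 1.5 N and x of chamber in the frame of stage above -0.0095 m and value of joint finger below 1.5 rad), for 0.2 s.
At the end, for the whole second after the job is handed in: The slide rests flat on the stage under the objective, within 3 mm of the rear jaw and 0.06 rad of straight, home against the end stop wherever the carriage stands, the finger closed on its outer end: 1.97 to 2.12 rad, reached only if the slide is within about 2 mm of home (value of joint finger between 1.97 and 2.12 rad and x of chamber in the frame of stage between -0.0105 and 0.0105 m and y of chamber in the frame of stage between -0.003 and 0.003 m and z of chamber in the frame of stage between -0.002 and 0.002 m and angle between the x axis of chamber and the x axis of stage, either way round below 0.06 rad and angle between chamber's own z axis and vertical below 0.03 rad and linear speed of chamber below 0.01 m/s); the robot touches nothing.
It fails at once if the slide is forced against the holder (more than 15 N) (contact force between chamber and slide_holder above 15 N).
It fails at once if something touches the nosepiece or its lenses (contact force between anything else and nosepiece above 0.3 N).
It fails at once if the slide is tipped up (angle between chamber's own z axis and vertical above 0.2 rad).
It fails at once if another thing on the bench is disturbed (moved more than 20 mm) (distance of any of dropper, slide_box, petri, beaker, forceps from where it was at the start of the episode above 0.02 m).
It also fails if it takes over 64 s, if anything falls off the work surface, if the arm or the gripper's body presses on something with over 40 N, if the wrist force passes 120 N, or if a joint passes its speed limit or range.

## Working session

There is one attempt and no reset: what is moved stays moved. The work goes in short steps, Python scripts to look and compute and a tool call to move; the robot and the scene stay as the last step left them, time stands still between calls to the robot, and variables do not carry over. Pictures are saved under pics/ and viewed, about 8 in all and at most 12, crops included, and the job is handed in when it is done.

Besides the shell and the picture viewer there is one more tool, called after "Emit:" in YAML: its name, and indented under it one key for each argument. play_rows: Moves the arm, as the interface text tells. Its arguments: {"type":"object","properties":{"deltas":{"type":"array","items":{"type":"object","properties":{"x":{"type":"number"},"y":{"type":"number"},"z":{"type":"number"},"turn":{"type":"number"}}}},"jaw":{"type":"number"},"grip_force":{"type":"number"}},"required":["deltas"]}

```bash
mkdir -p pics; cat > h.py <<'E'
from cell import *
import numpy as np, cv2
def world(cam,u,v,d,p=None):
    p=p or camera_params(cam)
    c=np.array([(u-p["cx"])/p["fx"]*d,(v-p["cy"])/p["fy"]*d,d])
    return np.array(p["R"]).T@(c-np.array(p["t"]))
def cloud(cam,dep):
    p=camera_params(cam); v,u=np.mgrid[:480,:640]
    c=np.stack([(u-p["cx"])/p["fx"]*dep,(v-p["cy"])/p["fy"]*dep,dep],-1)
    return (c-np.array(p["t"]))@np.array(p["R"])
E
python3 - <<'E'
from h import *
s=state(); print(s["t"],s["ee_pos"],np.round(s["tcp_rot"],3),s["grip_width"])
for n in("top","side"):
    im,d=capture(n); cv2.imwrite(f"pics/{n}0.png",im); np.savez(f"{n}0.npz",im=im,d=d)
    p=camera_params(n); print(n,np.round(-np.array(p["R"]).T@p["t"],3),np.round(p["R"],2).tolist(),p["fx"])
    for th in("microscope","stage","nosepiece","slide_holder","finger","chamber","dropper","slide_box","petri","beaker","forceps"):
        for r in find_in(th,n)[:4]:
            u,v=r["xy"]; dd=d[int(v),int(u)]
            print(th,np.round(r["xy"]),round(r["confidence"],2),np.round(world(n,u,v,dd),3))
E
```

```text
0.0 [0.21977394 0.63774797 0.19220318] [[-0.945  0.326 -0.   ]
 [ 0.326  0.945 -0.001]
 [-0.    -0.001 -1.   ]] 1.003672784165894
top [0.437 0.031 1.324] [[0.02, -1.0, -0.01], [-0.99, -0.02, -0.1], [0.1, 0.01, -1.0]] 604.6435514733819
microscope [301. 213.] 0.62 [0.589 0.078 0.319]
stage [307. 234.] 0.59 [0.574 0.073 0.13 ]
nosepiece [297. 231.] 0.25 [0.58  0.094 0.137]
slide_holder [296. 232.] 0.58 [0.576 0.094 0.143]
finger [290. 239.] 0.56 [0.563 0.106 0.138]
finger [317. 252.] 0.3 [0.538 0.052 0.146]
chamber [316. 252.] 0.95 [0.538 0.055 0.143]
chamber [257. 356.] 0.87 [0.325 0.179 0.018]
chamber [383. 147.] 0.76 [ 0.783 -0.085  0.019]
chamber [390. 331.] 0.65 [ 0.383 -0.105  0.02 ]
dropper [370. 288.] 0.53 [ 0.472 -0.058  0.079]
slide_box [206. 274.] 0.7 [0.496 0.293 0.03 ]
petri [400. 225.] 0.95 [ 0.612 -0.125  0.016]
petri [292. 231.] 0.74 [0.58  0.104 0.136]
beaker [220. 168.] 0.93 [0.734 0.275 0.005]
side [ 0.209 -0.427  0.766] [[0.81, -0.59, 0.0], [-0.45, -0.61, -0.65], [0.39, 0.53, -0.76]] 540.1465026701295
microscope [335. 185.] 0.81 [0.621 0.088 0.133]
microscope [312. 188.] 0.22 [0.574 0.089 0.154]
stage [347. 198.] 0.74 [0.622 0.057 0.126]
nosepiece [334. 172.] 0.88 [0.587 0.048 0.211]
slide_holder [313. 186.] 0.79 [0.576 0.089 0.154]
finger [310. 187.] 0.7 [0.571 0.089 0.156]
finger [301. 191.] 0.48 [0.556 0.095 0.15 ]
chamber [465. 255.] 0.87 [ 0.774 -0.097  0.017]
chamber [375. 396.] 0.87 [ 0.477 -0.202  0.011]
chamber [168. 276.] 0.84 [0.328 0.174 0.016]
chamber [308. 217.] 0.62 [0.534 0.045 0.147]
dropper [314. 326.] 0.71 [ 0.462 -0.072  0.049]
slide_box [224. 198.] 0.64 [0.494 0.269 0.032]
slide_box [253. 297.] 0.63 [0.426 0.058 0.004]
petri [409. 313.] 0.77 [ 0.613 -0.127  0.016]
forceps [251. 294.] 0.82 [ 0.429  0.069 -0.001]
```

```bash
python3 - <<'E'
import cv2
a=cv2.imread("pics/top0.png"); b=cv2.imread("pics/side0.png")
cv2.imwrite("pics/c1.png",cv2.resize(a[150:300,220:420],None,fx=4,fy=4,interpolation=cv2.INTER_CUBIC))
cv2.imwrite("pics/c2.png",cv2.resize(b[120:270,220:420],None,fx=4,fy=4,interpolation=cv2.INTER_CUBIC))
E
```

```text
(no output)
```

View pics/c1.png

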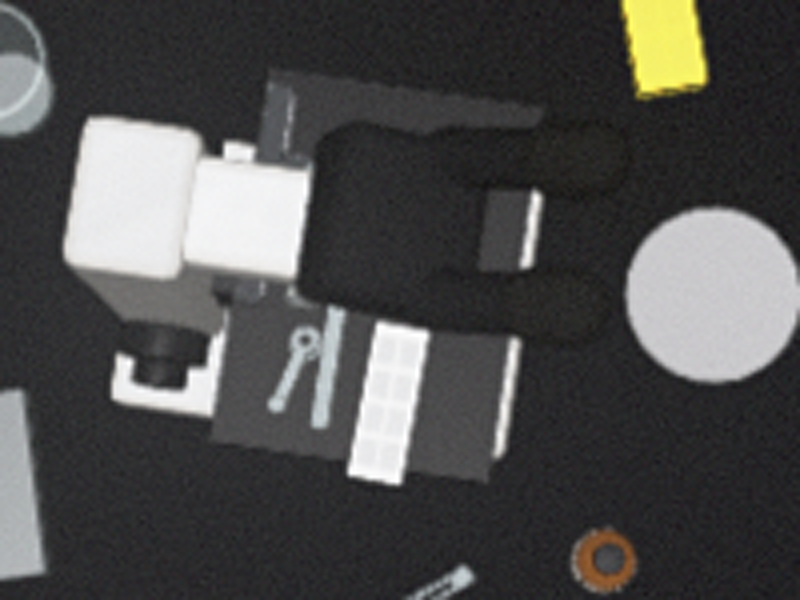

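View pics/c2.png

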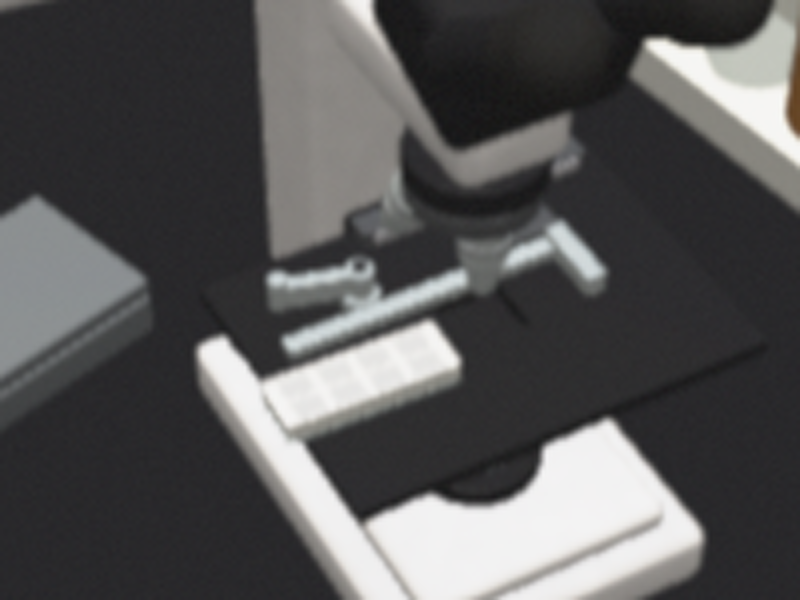

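View pics/top0.png

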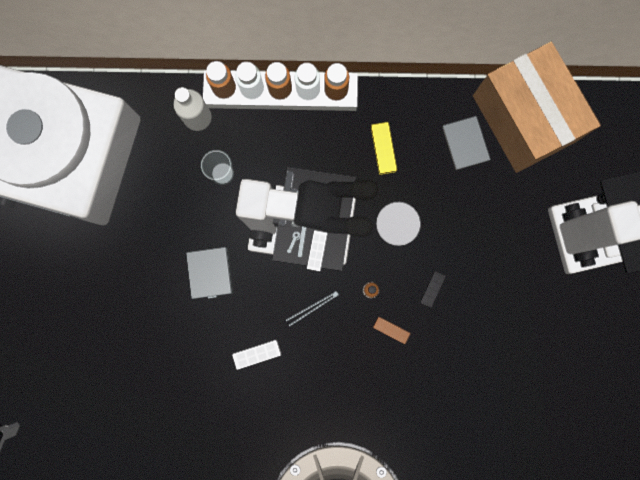

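```bash
python3 - <<'E'
from h import *
P=[]
for n in("top","side"):
    z=np.load(n+"0.npz"); X=cloud(n,z["d"]); im=z["im"]
    m=(z["d"]>0)&(abs(X[...,0]-.6)<.25)&(abs(X[...,1]-.06)<.2)
    hz=np.histogram(X[m][:,2],bins=np.arange(.12,.16,.002)); print(n,hz[0])
    for lo,hi in((.128,.139),(.144,.152)):
        k=(m&(X[...,2]>lo)&(X[...,2]<hi)).astype(np.uint8)
        if lo>.14: k&=(im.min(-1)>170).astype(np.uint8)
        nn,l,st,c=cv2.connectedComponentsWithStats(k)
        for i in 1+np.argsort(-st[1:,4])[:3]:
            q=X[l==i][:,:2].astype(np.float32)
            if len(q)<40: continue
            r=cv2.minAreaRect(q*1000); print(lo,len(q),np.round(r[0],1),np.round(r[1],1),round(r[2],2))
            if lo<.14: print(np.round(cv2.boxPoints(r)).tolist())
# head heights in the microscope area
z=np.load("top0.npz"); X=cloud("top",z["d"]); m=(X[...,2]>.2)
q=X[m]; q=q[(abs(q[:,0]-.6)<.2)&(abs(q[:,1]-.06)<.25)]
np.save("head.npy",q); print(q.min(0),q.max(0))
E
```

```text
top [  4   1   5   8  39 201 614 976 738 301 106 150 195 222 156  66  42  24
  27  10]
0.128 1137 [557.4  98.5] [98.1 82.6] 82.48
[[510.0, 55.0], [592.0, 44.0], [605.0, 142.0], [523.0, 153.0]]
0.128 736 [542.1  20. ] [42.8 75. ] 82.43
[[502.0, 4.0], [576.0, -6.0], [582.0, 36.0], [508.0, 46.0]]
0.128 657 [680.9  51.1] [141.1  45.5] 85.01
[[652.0, -17.0], [697.0, -21.0], [710.0, 119.0], [664.0, 123.0]]
0.144 448 [541.2  53.6] [25.7 75.3] 80.42
side [  11   14   74  168  151  182 1502 2817  565  227  245  200  379  419
  100   71   77   64   46   36]
0.128 5298 [608.9  89.2] [203. 199.] 82.72
[[497.0, 1.0], [695.0, -24.0], [720.0, 177.0], [523.0, 202.0]]
0.144 574 [542.8  50.9] [27.3 76.8] 79.54
0.144 47 [655.   56.2] [33.1  8.4] 84.49
[ 0.43743227 -0.04724037  0.20015593] [0.65738886 0.19655836 1.32358866]
```

```bash
python3 - <<'E'
from h import *
s=state();im,d=capture("wrist");cv2.imwrite("pics/w0.png",im)
p=camera_params("wrist");R=s["tcp_rot"];print("cam in tool",np.round(np.array(R).T@(-np.array(p["R"]).T@p["t"]-s["ee_pos"]),3)); print(np.round(np.array(p["R"])@R,2),p["fx"])
E
```

```text
cam in tool [ 0.081 -0.    -0.192]
[[-0.    1.   -0.  ]
 [-0.96 -0.   -0.28]
 [-0.28  0.    0.96]] 340.66158342138226
```

View pics/side0.png

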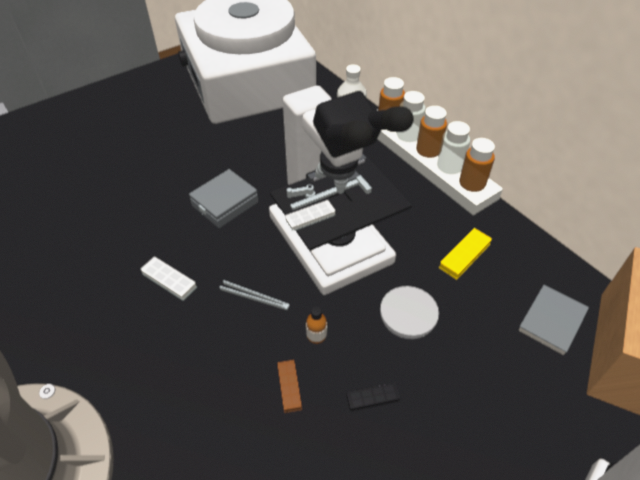

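Emit:
play_rows:
  deltas:
    - {"x": -0.02, "y": -0.02, "z": -0.02}
    - {"x": -0.04, "y": -0.045, "z": -0.02}
    - {"x": -0.04, "y": -0.045, "z": -0.02}
    - {"x": -0.04, "y": -0.045}
    - {"x": -0.04, "y": -0.045}
    - {"x": -0.04, "y": -0.045}
    - {"x": -0.04, "y": -0.045}
    - {"x": -0.04, "y": -0.045}
    - {"x": -0.04, "y": -0.045}
    - {"x": -0.03, "y": -0.035}
  jaw: 0.094

```text
$.deltas[0]: bad value
```

```bash
python3 - <<'E'
from h import *
# stage fit: rect model; use side+top points
for n in("top","side"):
    z=np.load(n+"0.npz"); X=cloud(n,z["d"]); im=z["im"]
    m=(z["d"]>0)&(abs(X[...,0]-.6)<.14)&(abs(X[...,1]-.06)<.13)&(X[...,2]>.13)&(X[...,2]<.138)&(im.max(-1)<90)
    q=X[m][:,:2]*1000
    for yaw in(-6.5,-7.5,-8.5):
        a=np.radians(yaw); R=np.array([[np.cos(a),np.sin(a)],[-np.sin(a),np.cos(a)]])
        w=q@R.T
        ex=[np.percentile(w[:,0],p) for p in(.5,99.5)]; ey=[np.percentile(w[:,1],p) for p in(.5,99.5)]
        # edges per strips
        fr=[w[abs(w[:,0]-t)<8,1].min() for t in np.linspace(ex[0]+15,ex[1]-15,7)]
        fa=[w[abs(w[:,1]-t)<8,0].max() for t in np.linspace(ey[0]+12,ey[1]-12,6)]
        ne=[w[abs(w[:,1]-t)<8,0].min() for t in np.linspace(ey[0]+12,ey[1]-12,6)]
        print(n,yaw,np.round(ex),np.round(ey),"front",np.round(fr),"far",np.round(fa),"near",np.round(ne))
s=state();print(s["t"],s["ee_pos"],np.round(s["qpos"]))
im,d=capture("side");cv2.imwrite("pics/s1.png",im)
E
```

```text
Traceback (most recent call last):
ValueError: zero-size array to reduction operation minimum which has no identity
```

Emit:
play_rows:
  deltas:
    - {"x": -0.02, "y": -0.02, "z": -0.02, "turn": 0}
    - {"x": -0.04, "y": -0.045, "z": -0.02, "turn": 0}
    - {"x": -0.04, "y": -0.045, "z": -0.02, "turn": 0}
    - {"x": -0.04, "y": -0.045, "z": 0, "turn": 0}
    - {"x": -0.04, "y": -0.045, "z": 0, "turn": 0}
    - {"x": -0.04, "y": -0.045, "z": 0, "turn": 0}
    - {"x": -0.04, "y": -0.045, "z": 0, "turn": 0}
    - {"x": -0.04, "y": -0.045, "z": 0, "turn": 0}
    - {"x": -0.04, "y": -0.045, "z": 0, "turn": 0}
    - {"x": -0.03, "y": -0.035, "z": 0, "turn": 0}
  jaw: 0.094

```text
t: 2.5
ee_pos: [0.4396, 0.1128, 0.2549]
tcp_rot: [[-0.947, 0.321, 0.003], [0.321, 0.947, 0.005], [-0.001, 0.005, -1.0]]
wrist_force: [-0.0, 0.5, -0.2]
grip_width: 0.998
```

```bash
python3 - <<'E'
from h import *
def mn(v,f): return f(v) if len(v) else np.nan
for n in("top","side"):
    z=np.load(n+"0.npz"); X=cloud(n,z["d"]); im=z["im"]
    m=(z["d"]>0)&(abs(X[...,0]-.6)<.14)&(abs(X[...,1]-.06)<.13)&(X[...,2]>.13)&(X[...,2]<.138)&(im.max(-1)<90)
    q=X[m][:,:2]*1000
    for yaw in(-6.5,-7.5,-8.5):
        a=np.radians(yaw); R=np.array([[np.cos(a),np.sin(a)],[-np.sin(a),np.cos(a)]])
        w=q@R.T
        ex=[np.percentile(w[:,0],p) for p in(.5,99.5)]; ey=[np.percentile(w[:,1],p) for p in(.5,99.5)]
        fr=[mn(w[abs(w[:,0]-t)<8,1],np.min) for t in np.linspace(ex[0]+15,ex[1]-15,7)]
        fa=[mn(w[abs(w[:,1]-t)<8,0],np.max) for t in np.linspace(ey[0]+12,ey[1]-12,6)]
        ne=[mn(w[abs(w[:,1]-t)<8,0],np.min) for t in np.linspace(ey[0]+12,ey[1]-12,6)]
        print(n,yaw,np.round(ex),np.round(ey),"front",np.round(fr),"far",np.round(fa),"near",np.round(ne))
s=state();print(s["t"],s["ee_pos"],np.round(s["qpos"]))
im,d=capture("side");cv2.imwrite("pics/s1.png",im)
E
```

```text
top -6.5 [501. 690.] [ 60. 205.] front [61. 62. 61. nan 60. 59. 58.] far [690. 690. 691. 692. 691. 692.] near [500. 500. 564. 501. 501. 502.]
top -7.5 [499. 688.] [ 71. 215.] front [70. 71. 70. nan 71. 70. 71.] far [688. 689. 688. 688. 688. 688.] near [499. 499. 553. 499. 499. 499.]
top -8.5 [496. 686.] [ 81. 225.] front [78. 81. 80. nan 82. 81. 83.] far [687. 687. 686. 685. 685. 685.] near [497. 497. 517. 496. 495. 496.]
side -6.5 [502. 692.] [ 56. 198.] front [57. 58. 57. 56. 56. 56. 56.] far [692. 693. 693. 691. 693. 695.] near [501. 502. 579. 503. 502. 503.]
side -7.5 [501. 690.] [ 67. 207.] front [67. 67. 67. 66. 66. 67. 67.] far [690. 692. 691. 691. 690. 691.] near [500. 500. 576. 500. 500. 500.]
side -8.5 [498. 688.] [ 77. 216.] front [76. 76. 77. 77. 77. 78. 79.] far [689. 690. 689. 688. 687. 687.] near [499. 498. 574. 498. 497. 496.]
2.5 [0.4395765  0.11276333 0.25490302] [-49.  -2.  26. 116.   1.  65.  48.]
```

View pics/s1.png

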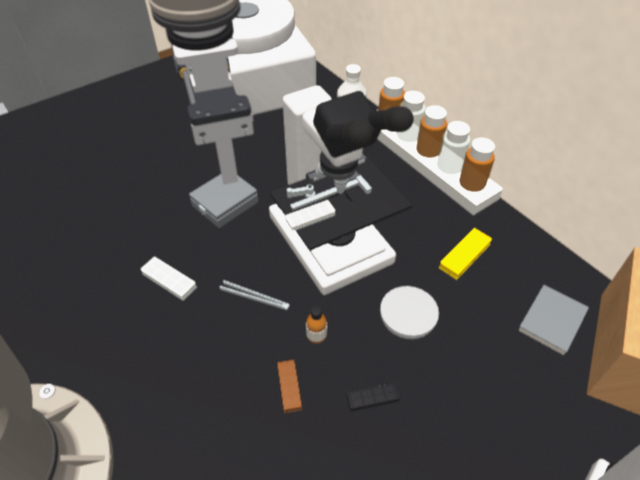

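Emit:
play_rows:
  deltas:
    - {"x": 0, "y": 0, "z": 0, "turn": 9.9}
    - {"x": 0, "y": 0, "z": 0, "turn": 9.9}
    - {"x": 0, "y": 0, "z": 0, "turn": 9.9}
    - {"x": 0, "y": 0, "z": 0, "turn": 9.9}
    - {"x": 0, "y": 0, "z": 0, "turn": 9.9}
    - {"x": 0, "y": 0, "z": 0, "turn": 9.9}
    - {"x": 0, "y": 0, "z": 0, "turn": 9.9}
    - {"x": 0, "y": 0, "z": 0, "turn": 9.9}
    - {"x": -0.02, "y": 0, "z": 0, "turn": 0}
    - {"x": -0.027, "y": 0, "z": 0, "turn": 0}

```text
t: 3.8
ee_pos: [0.4324, 0.0586, 0.2559]
tcp_rot: [[0.185, 0.983, 0.005], [0.983, -0.185, 0.006], [0.007, 0.004, -1.0]]
wrist_force: [0.1, 0.0, 0.2]
grip_width: 1.001
```

```bash
python3 - <<'E'
from h import *
s=state();print(s["t"],s["ee_pos"],np.round(s["tcp_rot"],3),np.round(s["qpos"]))
R=np.array(s["tcp_rot"]); e=np.array(s["ee_pos"])
for n in("side","top"):
    im,d=capture(n); X=cloud(n,d); L=(X-e)@R
    cv2.imwrite(f"pics/{n}2.png",im)
    m=(d>0)&(abs(L[...,0])<.14)&(abs(L[...,1])<.14)&(L[...,2]<.02)
    if n=="top": m&=L[...,1]<.12
    q=L[m]
    for a in np.arange(-.26,.02,.02):
        w=q[(q[:,2]>a)&(q[:,2]<a+.02)]
        if len(w)>5: print(n,round(a,2),len(w),"x",np.round(np.percentile(w[:,0],[1,99]),3),"y",np.round(np.percentile(w[:,1],[1,99]),3))
E
```

```text
3.8 [0.43239464 0.05859724 0.2558745 ] [[ 0.185  0.983  0.005]
 [ 0.983 -0.185  0.006]
 [ 0.007  0.004 -1.   ]] [-44.  -4.  27. 118.   2.  65. -28.]
side -0.26 1979 x [-0.048  0.001] y [-0.046  0.042]
side -0.24 1162 x [-0.048  0.001] y [-0.046  0.043]
side -0.22 1198 x [-0.038  0.003] y [-0.037  0.033]
side -0.2 811 x [-0.036  0.028] y [-0.04   0.016]
side -0.18 988 x [-0.023  0.016] y [-0.04   0.017]
side -0.16 4364 x [-0.035  0.031] y [-0.087  0.087]
side -0.14 2004 x [-0.035  0.022] y [-0.082  0.081]
side -0.12 347 x [-0.035  0.009] y [-0.08   0.081]
side -0.1 534 x [-0.071  0.008] y [-0.058  0.14 ]
side -0.08 562 x [-0.066  0.043] y [-0.058  0.14 ]
side -0.06 633 x [-0.032  0.047] y [-0.058  0.14 ]
side -0.04 475 x [-0.011  0.051] y [-0.058  0.139]
side -0.02 126 x [-0.011  0.027] y [-0.054  0.139]
side -0.0 29 x [0.111 0.125] y [0.132 0.14 ]
top -0.16 334 x [-0.035  0.03 ] y [0.062 0.088]
```

View pics/side2.png

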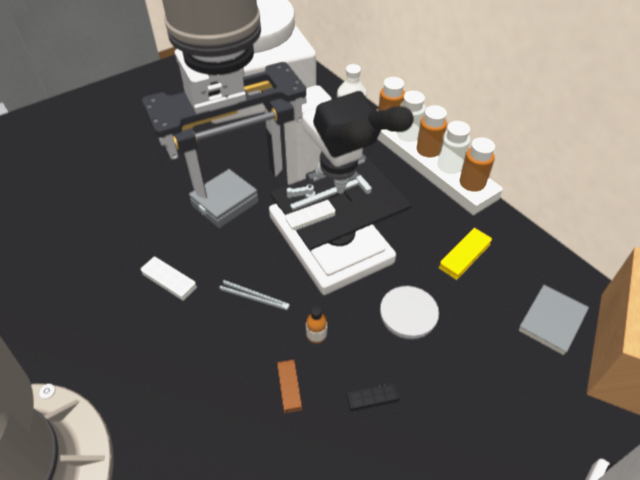

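```bash
python3 - <<'E'
from h import *
c,s_=np.cos(np.radians(-7.5)),np.sin(np.radians(-7.5)); S=np.array([[c,-s_,0],[s_,c,0],[0,0,1]]); o=np.array([.6075,.060,0])
for n in("top","side"):
    z=np.load(n+"0.npz"); X=(cloud(n,z["d"])-o)@S*1000
    q=X[(z["d"]>0)&(X[...,2]>195)&(abs(X[...,0])<120)&(X[...,1]>-200)&(X[...,1]<160)]
    print(n,"rows: y band; cols z band 200..380: xmin/xmax")
    for y in range(-120,141,20):
        r=[]
        for h in range(200,380,20):
            w=q[(abs(q[:,1]-y)<10)&(abs(q[:,2]-h-10)<10)]
            r.append(f"{np.percentile(w[:,0],3):4.0f}/{np.percentile(w[:,0],97):3.0f}" if len(w)>4 else "   .    ")
        print(y,r)
s=state(); R=np.array(s["tcp_rot"]); e=np.array(s["ee_pos"]); 
im,d=capture("side"); L=(cloud("side",d)-e)@R*1000
q=L[(d>0)&(abs(L[...,0])<60)&(abs(L[...,1])<95)&(L[...,2]<15)]
for a in range(-170,15,10):
    w=q[(q[:,2]>a)&(q[:,2]<a+10)]; print(a,len(w),"hist y",np.histogram(w[:,1],bins=range(-100,101,20))[0],"x",np.round(np.percentile(w[:,0],[2,98])) if len(w) else "")
E
```

```text
top rows: y band; cols z band 200..380: xmin/xmax
-120 ['   .    ', '   .    ', '   .    ', '   .    ', '   .    ', '   .    ', '   .    ', '   .    ', '   .    ']
-100 ['   .    ', '   .    ', '   .    ', '   .    ', '   .    ', '   .    ', '   .    ', ' -45/ 41', '   .    ']
-80 ['   .    ', '   .    ', '   .    ', '   .    ', '   .    ', '   .    ', ' -48/ 45', ' -46/ 42', ' -28/ 32']
-60 ['   .    ', '   .    ', '   .    ', '   .    ', '   .    ', ' -45/ 17', ' -45/ 41', ' -41/ 39', '   .    ']
-40 ['   .    ', '   .    ', '   .    ', '   .    ', ' -12/ 11', ' -44/ 38', ' -41/ 39', '   .    ', '   .    ']
-20 ['   .    ', '   .    ', '   .    ', '   .    ', ' -39/-39', ' -40/ 36', ' -31/ 33', '   .    ', '   .    ']
0 ['   .    ', '   .    ', '   .    ', '   .    ', ' -39/-38', ' -39/ 35', ' -34/ 32', '   .    ', '   .    ']
20 ['   .    ', '   .    ', '   .    ', '   .    ', ' -39/ 32', ' -38/ 33', ' -35/ 31', '   .    ', '   .    ']
40 ['   .    ', '   .    ', ' -26/ 23', ' -22/ 16', '   .    ', '   .    ', '   .    ', '   .    ', '   .    ']
60 ['   .    ', ' -26/-25', ' -26/ 
[... 2600 characters left out ...]
  3  0  0  0  0  0 27  2  0] x [-32.  10.]
-100 91 hist y [ 0  0 25  0  0  0  0 64  2  0] x [-11.   4.]
-90 174 hist y [ 0  0 75  0  0  0  0 98  1  0] x [-11.   8.]
-80 151 hist y [ 0  0 72  0  0  0  0 79  0  0] x [-11.   7.]
-70 162 hist y [ 0  0 76  0  0  0  0 82  4  0] x [-11.   6.]
-60 156 hist y [ 0  0 77  0  0  0  0 78  1  0] x [-11.   7.]
-50 139 hist y [ 0  0 64  0  0  0  0 74  1  0] x [-11.   6.]
-40 147 hist y [ 0  0 71  0  0  0  0 76  0  0] x [-11.   7.]
-30 129 hist y [ 0  0 60  0  0  0  0 69  0  0] x [-11.   6.]
-20 63 hist y [ 0  0 23  0  0  0  0 40  0  0] x [-11.   7.]
-10 0 hist y [0 0 0 0 0 0 0 0 0 0] x 
0 0 hist y [0 0 0 0 0 0 0 0 0 0] x 
10 0 hist y [0 0 0 0 0 0 0 0 0 0] x
```

Emit:
play_rows:
  deltas:
    - {"x": 0, "y": 0, "z": -0.05, "turn": -3.2}
    - {"x": 0, "y": 0, "z": -0.06, "turn": 0}
    - {"x": 0, "y": 0, "z": -0.06, "turn": 0}
    - {"x": 0, "y": 0, "z": -0.06, "turn": 0}
    - {"x": 0, "y": 0, "z": -0.06, "turn": 0}
    - {"x": 0, "y": 0.05, "z": 0, "turn": 0}
    - {"x": 0, "y": 0.06, "z": 0, "turn": 0}
    - {"x": 0, "y": 0.06, "z": 0, "turn": 0}
    - {"x": 0, "y": 0.06, "z": 0, "turn": 0}
    - {"x": 0, "y": 0.06, "z": 0, "turn": 0}

```text
t: 5.2
ee_pos: [0.7237, 0.0275, 0.5617]
tcp_rot: [[0.091, 0.996, 0.014], [0.996, -0.091, 0.013], [0.014, 0.013, -1.0]]
wrist_force: [0.1, 1.4, 3.0]
grip_width: 1.002
```

```bash
python3 - <<'E'
from h import *
s=state();print(s["t"],s["ee_pos"],np.round(s["qpos"],1))
E
```

```text
5.2 [0.7236725  0.02749646 0.56170383] [-24.6  29.4  38.6  46.1 -19.7 108.3  -1.7]
```

Emit:
play_rows:
  deltas:
    - {"x": 0, "y": 0.04, "z": 0, "turn": 0}
    - {"x": 0, "y": 0.05, "z": 0, "turn": 0}
    - {"x": 0, "y": 0.05, "z": 0, "turn": 0}
    - {"x": 0, "y": 0.05, "z": 0, "turn": 0}
    - {"x": 0, "y": 0.05, "z": 0, "turn": 0}
    - {"x": 0, "y": 0.05, "z": 0, "turn": 0}
    - {"x": 0, "y": 0.05, "z": 0, "turn": 0}
    - {"x": 0, "y": 0.05, "z": 0, "turn": 0}
    - {"x": 0, "y": 0, "z": 0, "turn": 0}
    - {"x": 0, "y": 0, "z": 0, "turn": 0}

```text
t: 6.45
ee_pos: [0.8788, 0.0035, 0.4917]
tcp_rot: [[0.074, 0.997, 0.032], [0.997, -0.074, 0.023], [0.025, 0.03, -0.999]]
wrist_force: [0.8, 0.6, -0.0]
grip_width: 1.0
```

```bash
python3 - <<'E'
from h import *
s=state();print(s["t"],s["ee_pos"],np.round(s["qpos"],1))
E
```

```text
6.45 [0.87883644 0.00354094 0.49169026] [ -8.8  54.8  63.6  12.2 -58.5 117.4  -1.3]
```

Emit:
play_rows:
  deltas:
    - {"x": 0, "y": 0.04, "z": -0.04, "turn": 0}
    - {"x": 0, "y": 0.04, "z": -0.04, "turn": 0}
    - {"x": 0, "y": 0.04, "z": -0.04, "turn": 0}
    - {"x": 0, "y": 0.04, "z": -0.04, "turn": 0}
    - {"x": 0, "y": 0.04, "z": -0.04, "turn": 0}
    - {"x": 0, "y": 0.04, "z": -0.04, "turn": 0}
    - {"x": 0, "y": 0.04, "z": -0.04, "turn": 0}
    - {"x": 0, "y": 0.04, "z": -0.04, "turn": 0}
    - {"x": 0, "y": 0.04, "z": -0.04, "turn": 0}
    - {"x": 0, "y": 0.04, "z": -0.04, "turn": 0}

```text
t: 7.7
ee_pos: [0.8053, -0.0257, 0.6927]
tcp_rot: [[0.068, 0.961, 0.268], [0.997, -0.075, 0.018], [0.037, 0.266, -0.963]]
wrist_force: [0.9, 0.3, -0.7]
grip_width: 0.998
```

```bash
python3 - <<'E'
from h import *
s=state();print(s["t"],s["ee_pos"],np.round(s["qpos"],1))
E
```

```text
7.7 [ 0.80528287 -0.02569375  0.69266822] [ -8.7  41.3  66.3  12.2 -58.5 117.4   0.6]
```

Emit:
play_rows:
  deltas:
    - {"x": 0, "y": 0.04, "z": -0.04, "turn": 0}
    - {"x": 0, "y": 0.04, "z": -0.04, "turn": 0}
    - {"x": 0, "y": 0.04, "z": -0.04, "turn": 0}
    - {"x": 0, "y": 0.04, "z": -0.04, "turn": 0}
    - {"x": 0, "y": 0.04, "z": -0.04, "turn": 0}
    - {"x": 0, "y": -0.03, "z": -0.01, "turn": 0}
    - {"x": 0, "y": -0.05, "z": -0.02, "turn": 0}
    - {"x": 0, "y": -0.05, "z": -0.02, "turn": 0}
    - {"x": 0, "y": -0.05, "z": -0.02, "turn": 0}
    - {"x": 0, "y": -0.05, "z": -0.02, "turn": 0}

```text
t: 8.95
ee_pos: [0.6021, -0.0134, 0.8042]
tcp_rot: [[0.088, 0.91, 0.406], [0.995, -0.096, 0.0], [0.039, 0.404, -0.914]]
wrist_force: [-0.8, 1.0, 1.4]
grip_width: 0.994
```

```bash
python3 - <<'E'
from h import *
s=state();print(s["t"],s["ee_pos"],np.round(s["qpos"],1))
E
```

```text
8.95 [ 0.60209757 -0.01340713  0.80419522] [-57.2  12.3  77.5  46.3 -19.8 106.2   2.2]
```

Emit:
play_rows:
  deltas:
    - {"x": 0, "y": 0, "z": 0, "turn": -8.8}
    - {"x": 0, "y": 0, "z": 0, "turn": -8.8}
    - {"x": 0, "y": 0, "z": 0, "turn": -8.8}
    - {"x": 0, "y": 0, "z": 0, "turn": -8.8}
    - {"x": 0, "y": 0, "z": 0, "turn": -8.8}
    - {"x": 0, "y": 0, "z": 0, "turn": -8.8}
    - {"x": 0, "y": 0, "z": 0, "turn": -8.8}
    - {"x": 0, "y": 0, "z": 0, "turn": -8.8}
    - {"x": 0, "y": 0, "z": 0, "turn": -8.8}
    - {"x": 0, "y": 0, "z": 0, "turn": -8.8}
  jaw: 0.0
  grip_force: 10

```text
t: 10.2
ee_pos: [0.5959, -0.0157, 0.8089]
tcp_rot: [[-0.908, 0.066, 0.413], [0.08, 0.997, 0.017], [-0.411, 0.049, -0.911]]
wrist_force: [-0.4, 0.2, 0.4]
grip_width: 0.008
```

```bash
cat >> h.py <<'E'
_a=np.radians(-7.5); c7,s7=np.cos(_a),np.sin(_a)
S=np.array([[c7,-s7,0],[s7,c7,0],[0,0,1]]); O=np.array([.6075,.060,.135])
def rep(goal=None,cols=(0,1)):
    "print TCP in stage frame (mm), tool axes in stage frame, and the tool-axes delta to a stage-frame goal (mm)"
    s=state(); R=np.array(s["tcp_rot"]); e=np.array(s["ee_pos"])
    print("t",s["t"],"stage mm",np.round((e-O)@S*1000,1),"F stage",np.round(np.array(s["wrist_force"])@S,2),"M",np.round(s["moment"],2),"grip",round(s["grip_width"],3))
    print(np.round(S.T@R,3).tolist(),"q",np.round(s["qpos"],1))
    for g in ([] if goal is None else goal):
        g=np.array(g)/1000@S.T+O; print("delta tool mm",np.round((g-e)@R*1000,1)); e=g
E
python3 -c "
from h import *
rep([(-150,-57,150),(-64,-57,80),(-64,-57,17)])"
```

```text
t 10.2 stage mm [ -1.6 -76.6 673.9] F stage [-0.38  0.18  0.38] M [-0.07  0.44  0.02] grip 0.008
[[-0.911, -0.064, 0.407], [-0.039, 0.997, 0.071], [-0.411, 0.049, -0.911]] q [-51.5   7.5  61.1  46.3 -11.2 105.4  88.2]
delta tool mm [349.5   3.6 418. ]
delta tool mm [-49.6  -9.   98.8]
delta tool mm [25.9 -3.1 57.4]
```

Emit:
play_rows:
  deltas:
    - {"x": 0.02, "y": 0, "z": 0.02, "turn": 3}
    - {"x": 0.037, "y": 0, "z": 0.044, "turn": 0}
    - {"x": 0.037, "y": 0, "z": 0.044, "turn": 0}
    - {"x": 0.037, "y": 0, "z": 0.044, "turn": 0}
    - {"x": 0.037, "y": 0, "z": 0.044, "turn": 0}
    - {"x": 0.037, "y": 0, "z": 0.044, "turn": 0}
    - {"x": 0.037, "y": 0, "z": 0.044, "turn": 0}
    - {"x": 0.037, "y": 0, "z": 0.044, "turn": 0}
    - {"x": 0.037, "y": 0, "z": 0.044, "turn": 0}
    - {"x": 0.037, "y": 0, "z": 0.044, "turn": 0}

```text
t: 11.45
ee_pos: [0.4442, 0.032, 0.3006]
tcp_rot: [[-0.902, 0.114, 0.416], [0.14, 0.99, 0.031], [-0.408, 0.086, -0.909]]
wrist_force: [1.4, 0.9, -0.2]
grip_width: 0.002
```

```bash
python3 -c "
from h import *
rep([(-64,-57,80),(-64,-57,17)])"
```

```text
t 11.45 stage mm [-158.2  -49.   165.6] F stage [ 1.3   1.12 -0.17] M [0.03 0.26 0.07] grip 0.002
[[-0.913, -0.016, 0.408], [0.021, 0.996, 0.085], [-0.408, 0.086, -0.909]] q [-53.6 -26.7  24.7 129.9  26.1  54.1  41.6]
delta tool mm [-51.2 -16.8 115.6]
delta tool mm [25.7 -5.4 57.3]
```

Emit:
play_rows:
  deltas:
    - {"x": -0.013, "y": -0.004, "z": 0.029, "turn": 0}
    - {"x": -0.013, "y": -0.004, "z": 0.029, "turn": 0}
    - {"x": -0.013, "y": -0.004, "z": 0.029, "turn": 0}
    - {"x": -0.012, "y": -0.005, "z": 0.029, "turn": 0}
    - {"x": 0.005, "y": -0.002, "z": 0.01, "turn": 0}
    - {"x": 0.004, "y": -0.001, "z": 0.01, "turn": 0}
    - {"x": 0.004, "y": -0.001, "z": 0.01, "turn": 0}
    - {"x": 0.002, "y": -0.001, "z": 0.005, "turn": 0}
    - {"x": 0, "y": 0, "z": 0, "turn": 0}
    - {"x": 0, "y": 0, "z": 0, "turn": 0}

```text
t: 12.7
ee_pos: [0.5358, 0.0072, 0.1704]
tcp_rot: [[-0.901, 0.116, 0.417], [0.144, 0.989, 0.036], [-0.408, 0.093, -0.908]]
wrist_force: [0.3, -1.2, -0.2]
grip_width: 0.004
```

```bash
python3 -c "
from h import *
rep([(-64,-57,16)])
im,d=capture('side'); cv2.imwrite('pics/s3.png',cv2.resize(im[60:300,160:480],None,fx=2.5,fy=2.5,interpolation=cv2.INTER_CUBIC))"
```

```text
t 12.7 stage mm [-64.2 -61.7  35.4] F stage [ 0.48 -1.12 -0.19] M [ 0.03  0.38 -0.03] grip 0.004
[[-0.913, -0.014, 0.409], [0.025, 0.996, 0.091], [-0.408, 0.093, -0.908]] q [-65.5  -4.8  56.3 133.3  12.9  25.2  63.1]
delta tool mm [ 7.9  2.9 18.1]
```

View pics/s3.png

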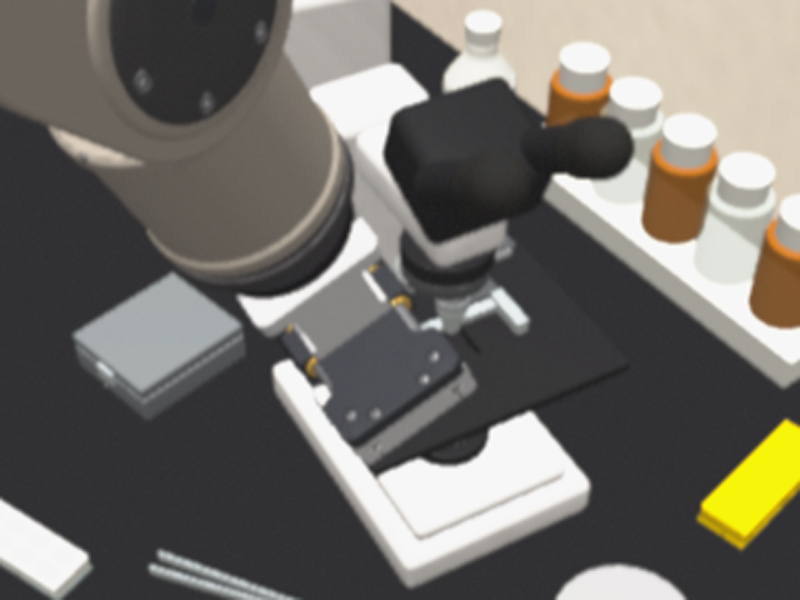

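Emit:
play_rows:
  deltas:
    - {"x": 0.003, "y": -0.001, "z": 0.007, "turn": 0}
    - {"x": 0.003, "y": -0.001, "z": 0.007, "turn": 0}
    - {"x": 0.002, "y": 0, "z": 0.004, "turn": 0}
    - {"x": 0, "y": 0, "z": 0, "turn": 0}
    - {"x": 0, "y": 0.004, "z": 0.0004, "turn": 0}
    - {"x": 0, "y": 0.004, "z": 0.0004, "turn": 0}
    - {"x": 0, "y": 0.004, "z": 0.0004, "turn": 0}
    - {"x": 0, "y": 0.003, "z": 0.0003, "turn": 0}
    - {"x": 0, "y": 0, "z": 0, "turn": 0}
    - {"x": 0, "y": 0, "z": 0, "turn": 0}

```text
t: 14.0
ee_pos: [0.5398, 0.0238, 0.1526]
tcp_rot: [[-0.9, 0.115, 0.42], [0.146, 0.989, 0.04], [-0.41, 0.097, -0.907]]
wrist_force: [0.2, 0.1, -1.0]
grip_width: 0.005
```

```bash
python3 -c "
from h import *
rep()
im,d=capture('wrist'); cv2.imwrite('pics/w4.png',im)
for n in ('chamber','finger','slide_holder'):
    print([ (n,np.round(r['xy']),round(r['confidence'],2),np.round((world('wrist',*r['xy'],d[int(r['xy'][1]),int(r['xy'][0])])-O)@S*1000)) for r in find_in(n,'wrist')[:3]])"
```

```text
t 14.0 stage mm [-62.4 -44.7  17.6] F stage [ 0.2   0.09 -0.99] M [-0.04  0.41  0.03] grip 0.005
[[-0.912, -0.015, 0.411], [0.027, 0.995, 0.095], [-0.41, 0.097, -0.907]] q [-69.3  -0.3  60.3 134.2   4.7  21.1  69.2]
[('chamber', array([372., 257.]), 0.89, array([-78., -17.,  12.])), ('chamber', array([248., 325.]), 0.71, array([ 152., -130., -118.])), ('chamber', array([111.,   9.]), 0.64, array([-186., -174., -122.]))]
[('finger', array([444., 277.]), 0.71, array([-61.,  31.,  16.])), ('finger', array([596.,  86.]), 0.59, array([-141.,  176., -100.]))]
[('slide_holder', array([430., 296.]), 0.83, array([-45.,  24.,  17.])), ('slide_holder', array([416., 265.]), 0.29, array([-64.,  15.,   7.]))]
```

View pics/w4.png

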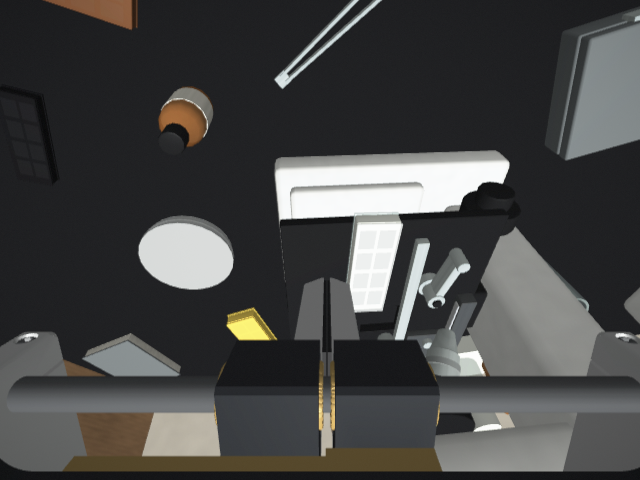

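```bash
cat >> h.py <<'E'
def cham(im,d):
    X=(cloud("wrist",d)-O)@S*1000
    m=(d>0)&(X[...,2]>8)&(X[...,2]<17)&(im.min(-1)>120)&(X[...,1]<12)&(X[...,1]>-45)&(X[...,0]>-125)&(X[...,0]<60)
    n,l,st,c=cv2.connectedComponentsWithStats(m.astype(np.uint8)); i=1+np.argmax(st[1:,4])
    q=X[l==i]; r=cv2.minAreaRect(q[:,:2].astype(np.float32)); print("chamber",len(q),"c",np.round(r[0],1),np.round(r[1],1),round(r[2],2),"z",np.round(np.median(q[:,2]),1),"xr",np.round(np.percentile(q[:,0],[1,99]),1),"yr",np.round(np.percentile(q[:,1],[1,99]),1))
    return X
E
python3 -c "
from h import *
im,d=capture('wrist'); X=cham(im,d)
k=(d>0)&(X[...,2]>3)&(X[...,2]<9.5)&(X[...,1]>8)&(X[...,1]<26)&(abs(X[...,0]+40)<80)
print('jaw',[ (t,np.round(np.percentile(X[k&(abs(X[...,0]-t)<6)][:,1],[3,97]),1)) for t in(-80,-65,-50) if (k&(abs(X[...,0]-t)<6)).sum()>5], 'xmin',np.round(np.percentile(X[k][:,0],1),1))
for v,u in((297,433),(303,437),(262,460),(290,436)): print(u,v,np.round(X[v,u],1))
"
```

```text
chamber 3698 c [-65.1 -15.9] [26.2 77.4] 88.22 z 12.2 xr [-103.   -28.5] yr [-28.5  -2.8]
jaw [(-80, array([12.1, 19.7])), (-65, array([12.2, 20. ])), (-50, array([12.3, 25.4]))] xmin -81.8
433 297 [-46.4  25.2  19.7]
437 303 [-42.5  28.   21.8]
460 262 [-76.5  35.3  19.3]
436 290 [-49.8  27.4  16.9]
```

Emit:
play_rows:
  deltas:
    - {"x": 0, "y": 0.0016, "z": 0.0004, "turn": 0}
    - {"x": 0, "y": 0.0016, "z": 0.0004, "turn": 0}
    - {"x": 0, "y": 0.0016, "z": 0.0003, "turn": 0}
    - {"x": 0, "y": 0.0016, "z": 0.0002, "turn": 0}
    - {"x": 0, "y": 0.0016, "z": 0.0002, "turn": 0}
    - {"x": 0, "y": 0.0016, "z": 0.0002, "turn": 0}
    - {"x": 0, "y": 0.0016, "z": 0.0002, "turn": 0}
    - {"x": 0, "y": 0.0016, "z": 0.0002, "turn": 0}
    - {"x": 0, "y": 0.0016, "z": 0.0002, "turn": 0}
    - {"x": 0, "y": 0, "z": 0, "turn": 0}

```text
t: 15.5
ee_pos: [0.5426, 0.0392, 0.1519]
tcp_rot: [[-0.9, 0.116, 0.42], [0.146, 0.989, 0.04], [-0.41, 0.097, -0.907]]
wrist_force: [-0.8, 0.3, -0.2]
grip_width: 0.007
```

```bash
python3 -c "
from h import *
rep(); im,d=capture('wrist'); X=cham(im,d)"
```

```text
t 15.5 stage mm [-61.6 -29.1  16.9] F stage [-0.83  0.18 -0.21] M [-0.06  0.45  0.01] grip 0.007
[[-0.912, -0.014, 0.411], [0.027, 0.995, 0.095], [-0.41, 0.097, -0.907]] q [-70.3   0.8  59.5 133.8   4.4  21.   67.5]
chamber 2980 c [-65.5 -16. ] [26.  75.9] 88.19 z 12.1 xr [-103.1  -32. ] yr [-28.4  -2.8]
```

Emit:
play_rows:
  deltas:
    - {"x": 0, "y": 0.0016, "z": 0.0003, "turn": 0}
    - {"x": 0, "y": 0.0016, "z": 0.0003, "turn": 0}
    - {"x": 0, "y": 0.0016, "z": 0.0002, "turn": 0}
    - {"x": 0, "y": 0.0016, "z": 0.0002, "turn": 0}
    - {"x": 0, "y": 0.0016, "z": 0.0002, "turn": 0}
    - {"x": 0, "y": 0.0, "z": 0.0, "turn": 0}
    - {"x": 0, "y": 0, "z": 0, "turn": 0}
    - {"x": 0, "y": 0, "z": 0, "turn": 0}
    - {"x": 0, "y": 0, "z": 0, "turn": 0}
    - {"x": 0, "y": 0, "z": 0, "turn": 0}

```text
t: 16.8
ee_pos: [0.5441, 0.0475, 0.1515]
tcp_rot: [[-0.9, 0.116, 0.42], [0.146, 0.988, 0.04], [-0.41, 0.098, -0.907]]
wrist_force: [0.6, -0.2, 0.2]
grip_width: 0.004
```

```bash
python3 -c "
from h import *
rep(); im,d=capture('wrist'); X=cham(im,d); cv2.imwrite('pics/w5.png',cv2.resize(im[190:390,250:520],None,fx=2.9,fy=2.9,interpolation=cv2.INTER_CUBIC))"
```

```text
t 16.8 stage mm [-61.2 -20.7  16.5] F stage [ 0.62 -0.12  0.17] M [0.01 0.38 0.01] grip 0.004
[[-0.912, -0.014, 0.411], [0.027, 0.995, 0.095], [-0.41, 0.098, -0.907]] q [-70.8   1.4  59.2 133.6   4.2  20.9  66.6]
chamber 2619 c [-75.3 -15.6] [26.3 56.7] 87.52 z 12.1 xr [-103.1  -57.4] yr [-28.2  -2.7]
```

View pics/w5.png

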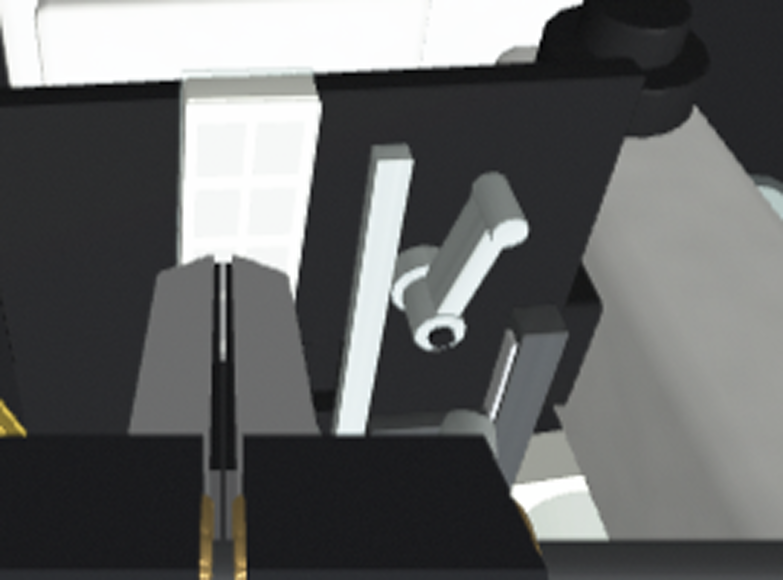

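```bash
python3 -c "
from h import *
im,d=capture('wrist'); s=state(); R=np.array(s['tcp_rot']); W=cloud('wrist',d); L=(W-np.array(s['ee_pos']))@R*1000; X=(W-O)@S*1000
for v in (272,278,282,286,292,300,320,335):
    print(v,[(u,L[v,u].round(0).tolist(),X[v,u].round(0).tolist()) for u in (310,322,340)])
"
```

```text
272 [(310, [3.0, -10.0, 15.0], [-57.0, -30.0, 1.0]), (322, [8.0, -2.0, -1.0], [-69.0, -23.0, 13.0]), (340, [8.0, 8.0, 2.0], [-68.0, -12.0, 13.0])]
278 [(310, [-3.0, -11.0, 18.0], [-51.0, -30.0, 0.0]), (322, [10.0, -2.0, -15.0], [-77.0, -24.0, 26.0]), (340, [2.0, 9.0, 5.0], [-61.0, -12.0, 12.0])]
282 [(310, [10.0, -9.0, -20.0], [-79.0, -31.0, 30.0]), (322, [10.0, -2.0, -20.0], [-79.0, -25.0, 31.0]), (340, [10.0, 8.0, -20.0], [-79.0, -15.0, 31.0])]
286 [(310, [10.0, -9.0, -26.0], [-81.0, -31.0, 35.0]), (322, [10.0, -2.0, -26.0], [-81.0, -25.0, 36.0]), (340, [10.0, 7.0, -26.0], [-82.0, -16.0, 37.0])]
292 [(310, [10.0, -8.0, -33.0], [-84.0, -32.0, 42.0]), (322, [10.0, -2.0, -34.0], [-85.0, -26.0, 43.0]), (340, [10.0, 7.0, -33.0], [-84.0, -17.0, 43.0])]
300 [(310, [10.0, -8.0, -42.0], [-88.0, -32.0, 50.0]), (322, [10.0, -2.0, -43.0], [-88.0, -26.0, 51.0]), (340, [10.0, 7.0, -43.0], [-88.0, -18.0, 52.0])]
320 [(310, [10.0, -7.0, -62.0], [-96.0, -33.0, 68.0]), (322, [10.0, -2.0, -63.0], [-97.0, -28.0, 69.0]), (340, [10.0, 6.0, -63.0], [-97.0, -21.0, 70.0])]
335 [(310, [10.0, -6.0, -74.0], [-101.0, -34.0, 79.0]), (322, [10.0, -2.0, -75.0], [-101.0, -29.0, 80.0]), (340, [10.0, 5.0, -74.0], [-101.0, -22.0, 80.0])]
```

```bash
python3 -c "
from h import *
im,d=capture('wrist'); s=state(); R=np.array(s['tcp_rot']); W=cloud('wrist',d); L=(W-np.array(s['ee_pos']))@R*1000
m=(d>0)&(abs(L[...,1])<20)&(L[...,2]<14)&(L[...,2]>-60)&(abs(L[...,0])<14)&((W[...,2]-.135)>.0155)
q=L[m]
for y in range(-16,17,2):
    w=q[abs(q[:,1]-y)<1]
    if len(w): i=np.argmax(w[:,2]); print(y,len(w),w[i].round(1))
rep([(-62,-46,16),(-62,-46,0),(-62,-46,-6)])
"
```

```text
-12 81 [  9.5 -11.4 -21.9]
-10 148 [  9.6  -9.3 -19.4]
-8 155 [  9.7  -8.3 -18.1]
-6 156 [  9.8  -5.6 -15.5]
-4 165 [  9.8  -4.  -13.9]
-2 174 [  9.5  -1.8 -11.7]
0 204 [  8.3   0.5 -13.3]
2 164 [  9.7   2.2 -12.2]
4 164 [  9.8   3.3 -14. ]
6 159 [  9.9   6.1 -15.6]
8 154 [ 10.1   7.1 -17.7]
10 149 [  9.7   9.8 -19.7]
12 108 [  9.7  11.3 -21. ]
t 16.95 stage mm [-61.3 -20.7  16.5] F stage [-0.83  0.58  0.07] M [ 0.01  0.42 -0.02] grip 0.008
[[-0.912, -0.014, 0.411], [0.027, 0.995, 0.095], [-0.41, 0.097, -0.907]] q [-70.8   1.4  59.2 133.6   4.2  20.9  66.6]
delta tool mm [  0.2 -25.2  -2.2]
delta tool mm [ 6.6 -1.6 14.5]
delta tool mm [ 2.5 -0.6  5.4]
```

```bash
python3 -c "
from h import *
rep([(-50,-52,16.5),(-50,-52,-5),(-50,-24,-5)])
"
```

```text
t 16.95 stage mm [-61.3 -20.7  16.5] F stage [-0.83  0.58  0.07] M [ 0.01  0.42 -0.02] grip 0.008
[[-0.912, -0.014, 0.411], [0.027, 0.995, 0.095], [-0.41, 0.097, -0.907]] q [-70.8   1.4  59.2 133.6   4.2  20.9  66.6]
delta tool mm [-11.1 -31.3   1.7]
delta tool mm [ 8.8 -2.1 19.5]
delta tool mm [ 0.8 27.9  2.7]
```

Emit:
play_rows:
  deltas:
    - {"x": -0.003, "y": -0.01, "z": 0, "turn": 0}
    - {"x": -0.004, "y": -0.011, "z": 0, "turn": 0}
    - {"x": -0.004, "y": -0.01, "z": 0.002, "turn": 0}
    - {"x": 0.002, "y": -0.001, "z": 0.005, "turn": 0}
    - {"x": 0.002, "y": -0.001, "z": 0.005, "turn": 0}
    - {"x": 0.002, "y": 0, "z": 0.005, "turn": 0}
    - {"x": 0.002, "y": 0, "z": 0.003, "turn": 0}
    - {"x": 0, "y": 0, "z": 0, "turn": 0}
    - {"x": 0, "y": 0, "z": 0, "turn": 0}
    - {"x": 0, "y": 0, "z": 0, "turn": 0}

```text
t: 18.2
ee_pos: [0.552, 0.0144, 0.1313]
tcp_rot: [[-0.9, 0.115, 0.42], [0.146, 0.988, 0.041], [-0.411, 0.098, -0.906]]
wrist_force: [0.3, -0.0, 0.1]
grip_width: 0.006
```

```bash
python3 -c "
from h import *
rep([(-50,-40,-5),(-50,-24,-5)])
im,d=capture('wrist'); X=cham(im,d)
"
```

```text
t 18.2 stage mm [-49.1 -52.4  -3.7] F stage [ 0.3  -0.01  0.11] M [0.01 0.41 0.01] grip 0.006
[[-0.911, -0.015, 0.412], [0.027, 0.995, 0.095], [-0.411, 0.098, -0.906]] q [-59.1   6.6  54.3 133.9 -17.   17.8  91.1]
delta tool mm [ 1.7 12.3  2. ]
delta tool mm [ 0.4 15.9  1.5]
chamber 4764 c [-64.9 -15.8] [26.8 77.4] 88.34 z 12.2 xr [-103.   -28.5] yr [-29.3  -3. ]
```

Emit:
play_rows:
  deltas:
    - {"x": 0.0005, "y": 0.003, "z": 0.0008, "turn": 0}
    - {"x": 0.0005, "y": 0.003, "z": 0.0008, "turn": 0}
    - {"x": 0, "y": 0.003, "z": 0.0004, "turn": 0}
    - {"x": 0, "y": 0.003, "z": 0.0004, "turn": 0}
    - {"x": 0, "y": 0.002, "z": 0.0003, "turn": 0}
    - {"x": 0, "y": 0.002, "z": 0.0003, "turn": 0}
    - {"x": 0, "y": 0.002, "z": 0.0003, "turn": 0}
    - {"x": 0, "y": 0.002, "z": 0.0003, "turn": 0}
    - {"x": 0, "y": 0.002, "z": 0.0002, "turn": 0}
    - {"x": 0, "y": 0, "z": 0, "turn": 0}

```text
t: 19.5
ee_pos: [0.5556, 0.0384, 0.1297]
tcp_rot: [[-0.9, 0.115, 0.421], [0.145, 0.989, 0.041], [-0.411, 0.098, -0.906]]
wrist_force: [-0.1, 0.5, -0.7]
grip_width: 0.008
```

```bash
python3 -c "
from h import *
rep()
im,d=capture('wrist'); X=cham(im,d)
"
```

```text
t 19.5 stage mm [-48.7 -28.2  -5.3] F stage [-0.15  0.53 -0.68] M [-0.07  0.34  0.04] grip 0.008
[[-0.911, -0.015, 0.412], [0.026, 0.995, 0.096], [-0.411, 0.098, -0.906]] q [-62.5   7.8  54.9 133.6 -16.3  17.5  87.4]
chamber 4376 c [-63.9  -5.7] [27.  77.7] 85.04 z 12.1 xr [-102.   -27.6] yr [-17.    9.3]
```

Emit:
play_rows:
  deltas:
    - {"x": 0, "y": -0.004, "z": 0, "turn": 0}
    - {"x": -0.004, "y": 0, "z": 0.0018, "turn": 0}
    - {"x": -0.004, "y": 0, "z": 0.0018, "turn": 0}
    - {"x": -0.002, "y": 0.002, "z": 0.001, "turn": 0}
    - {"x": 0, "y": 0.002, "z": 0.0002, "turn": 0}
    - {"x": 0, "y": 0.002, "z": 0.0002, "turn": 0}
    - {"x": 0, "y": 0.0015, "z": 0.0002, "turn": 0}
    - {"x": 0, "y": 0.0015, "z": 0.0002, "turn": 0}
    - {"x": 0, "y": 0.001, "z": 0.0001, "turn": 0}
    - {"x": 0, "y": 0, "z": 0, "turn": 0}

```text
t: 20.8
ee_pos: [0.5685, 0.0419, 0.1293]
tcp_rot: [[-0.899, 0.117, 0.421], [0.147, 0.988, 0.04], [-0.412, 0.097, -0.906]]
wrist_force: [-1.3, -4.5, 0.9]
grip_width: 0.006
```

```bash
python3 -c "
from h import *
rep()
im,d=capture('wrist'); X=cham(im,d)
"
```

```text
t 20.8 stage mm [-36.3 -23.1  -5.7] F stage [-0.66 -4.58  0.92] M [-0.73  0.45 -0.32] grip 0.006
[[-0.911, -0.013, 0.412], [0.028, 0.995, 0.094], [-0.412, 0.097, -0.906]] q [-59.6   9.6  52.2 132.1 -19.4  17.8  89.8]
chamber 5258 c [-64.9  -0.9] [25.8 76.8] 89.95 z 12.2 xr [-102.6  -28.6] yr [-13.4  11.7]
```

```bash
python3 -c "
from h import *
rep([(-36,-48,-3),(-135,-48,8),(-135,-1,8),(-122,-1,-5),(-107,-1,-5)])
"
```

```text
t 20.85 stage mm [-36.3 -23.1  -5.7] F stage [ 0.06 -4.03  1.65] M [-0.94  0.37 -0.35] grip 0.004
[[-0.911, -0.013, 0.412], [0.028, 0.995, 0.094], [-0.412, 0.097, -0.906]] q [-59.6   9.6  52.2 132.1 -19.4  17.8  89.8]
delta tool mm [ -2.1 -24.5  -4.6]
delta tool mm [ 85.7   2.4 -50.8]
delta tool mm [ 1.3 46.8  4.4]
delta tool mm [-6.5 -1.4 17.1]
delta tool mm [-13.7  -0.2   6.2]
```

Emit:
play_rows:
  deltas:
    - {"x": -0.001, "y": -0.01, "z": -0.002, "turn": 0}
    - {"x": -0.001, "y": -0.014, "z": -0.003, "turn": 0}
    - {"x": 0.022, "y": 0, "z": -0.013, "turn": 0}
    - {"x": 0.032, "y": 0.001, "z": -0.019, "turn": 0}
    - {"x": 0.032, "y": 0.001, "z": -0.019, "turn": 0}
    - {"x": 0, "y": 0.02, "z": 0.002, "turn": 0}
    - {"x": 0, "y": 0.025, "z": 0.002, "turn": 0}
    - {"x": 0, "y": 0.002, "z": 0, "turn": 0}
    - {"x": 0, "y": 0, "z": 0, "turn": 0}
    - {"x": 0, "y": 0, "z": 0, "turn": 0}
  jaw: 0.006

```text
t: 22.1
ee_pos: [0.4988, 0.0697, 0.1385]
tcp_rot: [[-0.91, 0.12, 0.396], [0.151, 0.987, 0.05], [-0.385, 0.105, -0.917]]
wrist_force: [-0.7, -0.0, 0.1]
grip_width: 0.066
```

```bash
python3 -c "
from h import *
rep([(-122,-1,-5),(-107,-1,-5)])
im,d=capture('wrist'); X=cham(im,d)
"
```

```text
t 22.1 stage mm [-109.1   -4.6    3.5] F stage [-0.64 -0.1   0.09] M [-0.01  0.36  0.02] grip 0.066
[[-0.922, -0.01, 0.386], [0.031, 0.994, 0.101], [-0.385, 0.105, -0.917]] q [-70.8  -3.7  52.1 137.6  19.3  22.6  47.3]
delta tool mm [15.3  2.8  3.1]
delta tool mm [-13.8  -0.2   5.8]
chamber 895 c [-64.6  -5.1] [77.6  9.7] 1.05 z 12.1 xr [-102.9  -28. ] yr [-9.2  0.2]
```

Emit:
play_rows:
  deltas:
    - {"x": 0.008, "y": 0.001, "z": -0.003, "turn": 0}
    - {"x": 0.008, "y": 0.001, "z": -0.003, "turn": 0}
    - {"x": 0.002, "y": 0.001, "z": 0.005, "turn": 0}
    - {"x": 0.002, "y": 0, "z": 0.006, "turn": 0}
    - {"x": 0, "y": 0, "z": 0, "turn": 0}
    - {"x": -0.003, "y": 0, "z": 0.0012, "turn": 0}
    - {"x": -0.003, "y": 0, "z": 0.0012, "turn": 0}
    - {"x": -0.003, "y": 0, "z": 0.0012, "turn": 0}
    - {"x": 0, "y": 0, "z": 0, "turn": 0}
    - {"x": 0, "y": 0, "z": 0, "turn": 0}

```text
t: 23.4
ee_pos: [0.4939, 0.0725, 0.1258]
tcp_rot: [[-0.91, 0.122, 0.397], [0.154, 0.987, 0.047], [-0.386, 0.104, -0.917]]
wrist_force: [0.8, 0.0, -0.5]
grip_width: 0.063
```

```bash
python3 -c "
from h import *
rep([(-107,-1,-5)])
im,d=capture('wrist'); X=cham(im,d)
"
```

```text
t 23.4 stage mm [-114.2   -2.4   -9.2] F stage [ 0.8   0.14 -0.55] M [ 0.    0.38 -0.03] grip 0.063
[[-0.922, -0.007, 0.387], [0.033, 0.995, 0.099], [-0.386, 0.104, -0.917]] q [-70.7  -1.8  52.1 138.8  17.8  20.   47.8]
delta tool mm [-8.2  1.8 -0.9]
chamber 724 c [-75.5  -3.9] [55.8  8.9] 0.13 z 12.2 xr [-102.9  -48.8] yr [-8.3  0.3]
```

Emit:
play_rows:
  deltas:
    - {"x": -0.002, "y": 0.001, "z": -0.003, "turn": 0}
    - {"x": -0.001, "y": 0.001, "z": -0.002, "turn": 0}
    - {"x": 0, "y": 0, "z": 0, "turn": 0}
    - {"x": -0.003, "y": 0, "z": 0.0012, "turn": 0}
    - {"x": -0.005, "y": 0, "z": 0.002, "turn": 0}
    - {"x": -0.005, "y": 0, "z": 0.002, "turn": 0}
    - {"x": -0.005, "y": 0, "z": 0.002, "turn": 0}
    - {"x": -0.005, "y": 0, "z": 0.002, "turn": 0}
    - {"x": 0, "y": 0, "z": 0, "turn": 0}
    - {"x": 0, "y": 0, "z": 0, "turn": 0}

```text
t: 24.7
ee_pos: [0.5211, 0.0705, 0.1329]
tcp_rot: [[-0.909, 0.122, 0.398], [0.153, 0.987, 0.048], [-0.387, 0.104, -0.916]]
wrist_force: [-0.3, 0.2, -0.1]
grip_width: 0.066
```

```bash
python3 -c "
from h import *
rep([(-60,-1,-5)])
im,d=capture('wrist'); X=cham(im,d)
cv2.imwrite('pics/w6.png',cv2.resize(im[190:390,250:520],None,fx=2.9,fy=2.9,interpolation=cv2.INTER_CUBIC))
"
```

```text
t 24.7 stage mm [-87.   -0.8  -2.1] F stage [-0.35  0.16 -0.13] M [-0.04  0.35 -0.05] grip 0.066
[[-0.922, -0.008, 0.388], [0.033, 0.995, 0.099], [-0.387, 0.104, -0.916]] q [-70.5   2.   55.3 135.7   5.4  19.9  61.5]
delta tool mm [-23.8  -0.7  13.1]
chamber 918 c [-47.   -1.8] [78.2  9.4] 0.62 z 12.2 xr [-85.1 -10.1] yr [-6.1  3. ]
```

View pics/w6.png

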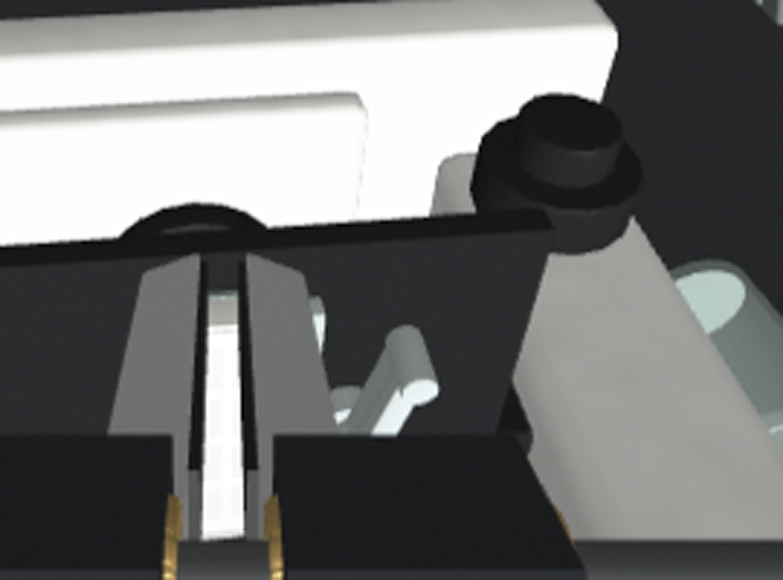

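Emit:
play_rows:
  deltas:
    - {"x": 0.004, "y": 0, "z": -0.0014, "turn": 0}
    - {"x": 0.004, "y": 0, "z": -0.001, "turn": 0}
    - {"x": 0.001, "y": 0, "z": 0.003, "turn": 0}
    - {"x": 0.001, "y": 0, "z": 0.002, "turn": 0}
    - {"x": 0, "y": 0, "z": 0, "turn": 0}
    - {"x": -0.003, "y": 0, "z": 0.0014, "turn": 0}
    - {"x": -0.004, "y": 0, "z": 0.002, "turn": 0}
    - {"x": -0.004, "y": 0, "z": 0.002, "turn": 0}
    - {"x": 0, "y": 0, "z": 0, "turn": 0}
    - {"x": 0, "y": 0, "z": 0, "turn": 0}

```text
t: 26.0
ee_pos: [0.5233, 0.0713, 0.1245]
tcp_rot: [[-0.911, 0.122, 0.393], [0.153, 0.987, 0.048], [-0.382, 0.104, -0.918]]
wrist_force: [-13.8, -1.7, 23.5]
grip_width: 0.064
```

```bash
python3 -c "
from h import *
rep([(-60,-1,-5.5)])
im,d=capture('wrist'); X=cham(im,d)
"
```

```text
t 26.0 stage mm [-85.    0.2 -10.5] F stage [-13.48  -3.48  23.47] M [0.06 1.34 0.03] grip 0.064
[[-0.924, -0.008, 0.383], [0.033, 0.995, 0.099], [-0.382, 0.104, -0.918]] q [-68.    4.4  53.8 135.7  -1.1  18.6  67.7]
delta tool mm [-25.   -0.9   4.9]
chamber 803 c [-54.3  -1.8] [67.1  8.9] 0.68 z 12.2 xr [-81.7 -22. ] yr [-5.8  2.8]
```

Emit:
play_rows:
  deltas:
    - {"x": -0.001, "y": 0, "z": -0.003, "turn": 0}
    - {"x": -0.0005, "y": 0, "z": -0.0015, "turn": 0}
    - {"x": 0, "y": 0, "z": 0, "turn": 0}
    - {"x": 0, "y": 0, "z": 0, "turn": 0}
    - {"x": 0, "y": 0, "z": 0, "turn": 0}
    - {"x": 0, "y": 0, "z": 0, "turn": 0}
    - {"x": 0, "y": 0, "z": 0, "turn": 0}
    - {"x": 0, "y": 0, "z": 0, "turn": 0}
    - {"x": 0, "y": 0, "z": 0, "turn": 0}
    - {"x": 0, "y": 0, "z": 0, "turn": 0}

```text
t: 27.3
ee_pos: [0.5231, 0.0706, 0.1293]
tcp_rot: [[-0.911, 0.122, 0.393], [0.153, 0.987, 0.048], [-0.382, 0.103, -0.918]]
wrist_force: [0.4, -0.6, 0.0]
grip_width: 0.063
```

```bash
python3 -c "
from h import *
rep([(-60,-1,-5.5)])
im,d=capture('wrist'); X=cham(im,d)
"
```

```text
t 27.3 stage mm [-85.   -0.5  -5.7] F stage [ 0.42 -0.5   0.01] M [-0.08  0.38  0.04] grip 0.063
[[-0.924, -0.008, 0.384], [0.033, 0.995, 0.098], [-0.382, 0.103, -0.918]] q [-69.3   3.4  54.9 135.5   1.4  19.5  65.4]
delta tool mm [-23.2  -0.6   9.4]
chamber 870 c [-47.6  -1.6] [ 9.2 69.4] 89.85 z 12.1 xr [-81.6 -13.9] yr [-6.1  2.8]
```

Emit:
play_rows:
  deltas:
    - {"x": -0.0028, "y": 0, "z": 0.0011, "turn": 0}
    - {"x": -0.0028, "y": 0, "z": 0.0011, "turn": 0}
    - {"x": -0.0028, "y": 0, "z": 0.0011, "turn": 0}
    - {"x": -0.0028, "y": 0, "z": 0.0011, "turn": 0}
    - {"x": -0.0028, "y": 0, "z": 0.0011, "turn": 0}
    - {"x": -0.0028, "y": 0, "z": 0.0011, "turn": 0}
    - {"x": -0.0028, "y": 0, "z": 0.0011, "turn": 0}
    - {"x": 0, "y": 0, "z": 0, "turn": 0}
    - {"x": 0, "y": 0, "z": 0, "turn": 0}
    - {"x": 0, "y": 0, "z": 0, "turn": 0}

```text
t: 28.6
ee_pos: [0.5456, 0.0676, 0.1296]
tcp_rot: [[-0.911, 0.123, 0.393], [0.153, 0.987, 0.047], [-0.382, 0.103, -0.918]]
wrist_force: [-0.3, 0.2, -0.1]
grip_width: 0.062
```

```bash
python3 -c "
from h import *
rep([(-50,-1,-5.5)])
im,d=capture('wrist'); X=cham(im,d)
"
```

```text
t 28.6 stage mm [-62.4  -0.6  -5.4] F stage [-0.29  0.15 -0.07] M [0.01 0.32 0.01] grip 0.062
[[-0.924, -0.007, 0.383], [0.033, 0.995, 0.098], [-0.382, 0.103, -0.918]] q [-62.9   6.9  50.8 132.9  -8.1  19.7  75.4]
delta tool mm [-11.4  -0.5   4.8]
chamber 796 c [-25.5  -1.6] [ 9.  68.5] 89.82 z 12.1 xr [-59.1   3. ] yr [-6.2  2.6]
```

Emit:
play_rows:
  deltas:
    - {"x": -0.0028, "y": 0, "z": 0.0011, "turn": 0}
    - {"x": -0.0028, "y": 0, "z": 0.0011, "turn": 0}
    - {"x": -0.0028, "y": 0, "z": 0.0011, "turn": 0}
    - {"x": -0.0015, "y": 0, "z": 0.0006, "turn": 0}
    - {"x": -0.0015, "y": 0, "z": 0.0006, "turn": 0}
    - {"x": -0.001, "y": 0, "z": 0.0004, "turn": 0}
    - {"x": -0.001, "y": 0, "z": 0.0004, "turn": 0}
    - {"x": -0.001, "y": 0, "z": 0.0004, "turn": 0}
    - {"x": -0.001, "y": 0, "z": 0.0004, "turn": 0}
    - {"x": 0, "y": 0, "z": 0, "turn": 0}

```text
t: 29.9
ee_pos: [0.5631, 0.0655, 0.1299]
tcp_rot: [[-0.911, 0.122, 0.393], [0.153, 0.987, 0.047], [-0.382, 0.103, -0.918]]
wrist_force: [-0.3, -0.4, 0.9]
grip_width: 0.063
```

```bash
python3 -c "
from h import *
rep([(-40,-1,-5.5)])
im,d=capture('wrist'); X=cham(im,d)
"
```

```text
t 29.9 stage mm [-44.7  -0.3  -5.1] F stage [-0.22 -0.4   0.89] M [-0.05  0.39 -0.01] grip 0.063
[[-0.924, -0.008, 0.383], [0.033, 0.995, 0.098], [-0.382, 0.103, -0.918]] q [-58.3   9.   47.6 130.9 -13.1  20.1  80.7]
delta tool mm [-4.2 -0.8  2.1]
chamber 586 c [-17.1  -1.4] [ 8.6 52. ] 89.54 z 12.1 xr [-41.9   2. ] yr [-5.8  2.2]
```

Emit:
play_rows:
  deltas:
    - {"x": -0.001, "y": 0, "z": 0.0004, "turn": 0}
    - {"x": -0.001, "y": 0, "z": 0.0004, "turn": 0}
    - {"x": -0.001, "y": 0, "z": 0.0004, "turn": 0}
    - {"x": -0.001, "y": 0, "z": 0.0004, "turn": 0}
    - {"x": -0.0005, "y": 0, "z": 0.0002, "turn": 0}
    - {"x": -0.0005, "y": 0, "z": 0.0002, "turn": 0}
    - {"x": 0, "y": 0, "z": 0, "turn": 0}
    - {"x": 0, "y": 0, "z": 0, "turn": 0}
    - {"x": 0, "y": 0, "z": 0, "turn": 0}
    - {"x": 0, "y": 0, "z": 0, "turn": 0}

```text
t: 31.2
ee_pos: [0.5688, 0.0649, 0.13]
tcp_rot: [[-0.911, 0.122, 0.393], [0.153, 0.987, 0.047], [-0.382, 0.103, -0.918]]
wrist_force: [-0.8, 0.3, -0.4]
grip_width: 0.066
```

```bash
python3 -c "
from h import *
rep([(-40,-1,-5.5)])
im,d=capture('wrist'); X=cham(im,d)
"
```

```text
t 31.2 stage mm [-39.   -0.2  -5. ] F stage [-0.84  0.15 -0.41] M [-0.06  0.35 -0.01] grip 0.066
[[-0.924, -0.008, 0.383], [0.032, 0.995, 0.098], [-0.382, 0.103, -0.918]] q [-56.9   9.7  46.6 130.2 -14.4  20.3  82.1]
delta tool mm [ 1.1 -0.8 -0. ]
chamber 513 c [-15.6  -2.3] [42.   8.7] 2.09 z 12.2 xr [-36.3   1.1] yr [-5.7  1.9]
```

Emit:
play_rows:
  deltas:
    - {"x": -0.0005, "y": 0, "z": 0.0002, "turn": 0}
    - {"x": -0.0005, "y": 0, "z": 0.0002, "turn": 0}
    - {"x": -0.0005, "y": 0, "z": 0.0002, "turn": 0}
    - {"x": -0.0005, "y": 0, "z": 0.0002, "turn": 0}
    - {"x": -0.0005, "y": 0, "z": 0.0002, "turn": 0}
    - {"x": -0.0005, "y": 0, "z": 0.0002, "turn": 0}
    - {"x": -0.0005, "y": 0, "z": 0.0002, "turn": 0}
    - {"x": -0.0005, "y": 0, "z": 0.0002, "turn": 0}
    - {"x": 0, "y": 0, "z": 0, "turn": 0}
    - {"x": 0, "y": 0, "z": 0, "turn": 0}

```text
t: 32.5
ee_pos: [0.5716, 0.0646, 0.1292]
tcp_rot: [[-0.913, 0.122, 0.39], [0.152, 0.987, 0.048], [-0.379, 0.103, -0.92]]
wrist_force: [-2.9, 0.3, 2.7]
grip_width: 0.065
```

```bash
python3 -c "
from h import *
rep([(-40,-1,-5.5)])
im,d=capture('wrist'); X=cham(im,d); rep()
"
```

```text
t 32.5 stage mm [-36.2  -0.2  -5.8] F stage [-2.89 -0.13  2.66] M [0.06 0.82 0.04] grip 0.065
[[-0.925, -0.008, 0.38], [0.032, 0.995, 0.099], [-0.379, 0.103, -0.92]] q [-55.9  10.2  45.9 129.8 -15.3  20.6  83.1]
delta tool mm [ 3.3 -0.8 -1.8]
chamber 487 c [-15.2  -2.3] [38.4  8.1] 0.95 z 12.1 xr [-34.2   0.9] yr [-5.7  1.9]
t 32.55 stage mm [-36.2  -0.1  -5.8] F stage [-3.39 -0.9   2.46] M [0.05 0.83 0.06] grip 0.061
[[-0.925, -0.008, 0.38], [0.032, 0.995, 0.099], [-0.379, 0.103, -0.92]] q [-55.9  10.2  45.9 129.8 -15.3  20.6  83.1]
```

Emit:
play_rows:
  deltas:
    - {"x": -0.0003, "y": 0, "z": -0.0007, "turn": 0}
    - {"x": -0.0004, "y": 0, "z": -0.0003, "turn": 0}
    - {"x": -0.0004, "y": 0, "z": 0.0001, "turn": 0}
    - {"x": -0.0004, "y": 0, "z": 0.0001, "turn": 0}
    - {"x": -0.0004, "y": 0, "z": 0.0001, "turn": 0}
    - {"x": 0, "y": 0, "z": 0, "turn": 0}
    - {"x": 0, "y": 0, "z": 0, "turn": 0}
    - {"x": 0, "y": 0, "z": 0, "turn": 0}
    - {"x": 0, "y": 0, "z": 0, "turn": 0}
    - {"x": 0, "y": 0, "z": 0, "turn": 0}

```text
t: 33.8
ee_pos: [0.5715, 0.0644, 0.1295]
tcp_rot: [[-0.914, 0.122, 0.387], [0.152, 0.987, 0.048], [-0.376, 0.102, -0.921]]
wrist_force: [-3.5, 0.7, 0.2]
grip_width: 0.065
```

```bash
python3 -c "
from h import *
im,d=capture('wrist'); X=cham(im,d); rep()
"
```

```text
chamber 487 c [-13.7  -1.8] [ 7.5 40.8] 88.75 z 12.2 xr [-34.    2.6] yr [-5.8  1.7]
t 33.85 stage mm [-36.2  -0.4  -5.5] F stage [-3.74 -0.6   0.23] M [0.17 1.24 0.1 ] grip 0.064
[[-0.926, -0.008, 0.377], [0.031, 0.995, 0.098], [-0.376, 0.102, -0.921]] q [-55.9  10.2  45.9 129.6 -15.3  20.9  83.2]
```

Emit:
play_rows:
  deltas:
    - {"x": 0.005, "y": 0, "z": -0.003, "turn": 0}
    - {"x": 0.015, "y": 0, "z": -0.006, "turn": 0}
    - {"x": 0.015, "y": 0, "z": -0.006, "turn": 0}
    - {"x": 0.015, "y": 0, "z": -0.006, "turn": 0}
    - {"x": -0.005, "y": 0.01, "z": -0.015, "turn": 0}
    - {"x": -0.005, "y": 0.01, "z": -0.015, "turn": 0}
    - {"x": -0.003, "y": 0.022, "z": -0.003, "turn": 0}
    - {"x": -0.002, "y": 0.022, "z": -0.002, "turn": 0}
    - {"x": 0, "y": 0, "z": 0, "turn": 0}
    - {"x": 0, "y": 0, "z": 0, "turn": 0}
  jaw: 0.0

```text
t: 35.1
ee_pos: [0.5268, 0.1339, 0.1764]
tcp_rot: [[-0.911, 0.123, 0.393], [0.154, 0.987, 0.049], [-0.382, 0.106, -0.918]]
wrist_force: [0.5, -0.3, -0.4]
grip_width: 0.006
```

```bash
python3 -c "
from h import *
rep([(-64,60,30),(-64,60,1)])
im,d=capture('wrist'); X=cham(im,d); cv2.imwrite('pics/w7.png',im)
for r in find_in('finger','wrist')[:2]+find_in('pivot_mid','wrist')[:2]:
    u,v=map(int,r['xy']); print(u,v,round(r['confidence'],2),X[v,u].round(1))
m=(d>0)&(X[...,2]>17.5)&(X[...,2]<25)&(X[...,0]>-95)&(X[...,0]<-30)&(X[...,1]>12)&(X[...,1]<48)
n,l,st,c=cv2.connectedComponentsWithStats(m.astype(np.uint8))
for i in range(1,n):
    q=X[l==i]
    if len(q)>20: print(len(q),q.mean(0).round(1),q.min(0).round(1),q.max(0).round(1))
q=X[m&(X[...,2]>20.5)]; print('post top',len(q),np.median(q,0).round(1) if len(q) else '')
"
```

```text
t 35.1 stage mm [-89.6  62.7  41.4] F stage [ 0.51 -0.25 -0.37] M [-0.01  0.4   0.02] grip 0.006
[[-0.924, -0.007, 0.383], [0.034, 0.994, 0.1], [-0.382, 0.106, -0.918]] q [-78.5  -2.1  52.8 130.8  18.1  29.4  42.2]
delta tool mm [-19.4  -4.1  20. ]
delta tool mm [11.1 -3.1 26.6]
chamber 953 c [-14.2  -0.8] [25.5 41.2] 89.93 z 12.0 xr [-34.3   2.4] yr [-13.   11.6]
280 291 0.78 [-62.9  32.8  18.4]
269 292 0.57 [-48.   23.4   4.3]
464 [-58.   32.5  20. ] [-79.1  23.1  17.5] [-36.5  40.7  23.7]
post top 152 [-72.4  34.9  21.8]
```

View pics/w7.png

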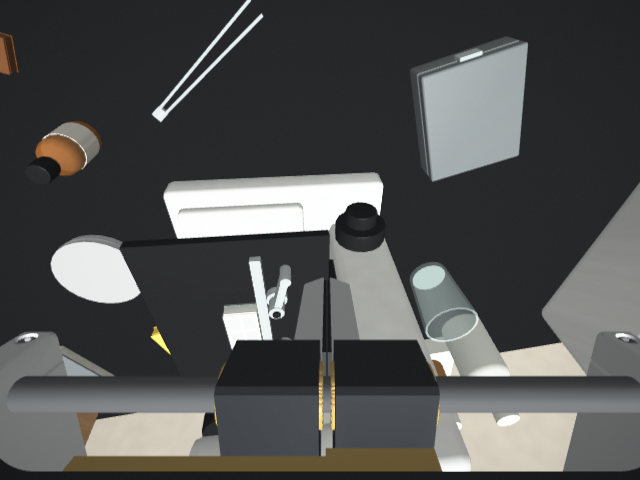

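Emit:
play_rows:
  deltas:
    - {"x": -0.01, "y": -0.002, "z": 0.01, "turn": 0}
    - {"x": -0.009, "y": -0.002, "z": 0.01, "turn": 0}
    - {"x": 0.005, "y": -0.002, "z": 0.013, "turn": 0}
    - {"x": 0.005, "y": -0.002, "z": 0.012, "turn": 0}
    - {"x": 0, "y": 0, "z": 0, "turn": 0}
    - {"x": 0, "y": -0.004, "z": -0.0004, "turn": 0}
    - {"x": 0, "y": -0.004, "z": -0.0004, "turn": 0}
    - {"x": 0, "y": -0.004, "z": -0.0004, "turn": 0}
    - {"x": 0, "y": -0.004, "z": -0.0004, "turn": 0}
    - {"x": 0, "y": 0, "z": 0, "turn": 0}

```text
t: 36.5
ee_pos: [0.55, 0.107, 0.1377]
tcp_rot: [[-0.91, 0.127, 0.394], [0.159, 0.986, 0.051], [-0.382, 0.109, -0.918]]
wrist_force: [-0.3, -0.1, -0.0]
grip_width: 0.002
```

```bash
cat >> h.py <<'E'
def fing(im,d):
    X=(cloud("wrist",d)-O)@S*1000
    m=(d>0)&(X[...,2]>17.)&(X[...,2]<24)&(X[...,0]>-85)&(X[...,0]<-30)&(X[...,1]>-15)&(X[...,1]<45)&(im.min(-1)>110)
    m=cv2.morphologyEx(m.astype(np.uint8),cv2.MORPH_OPEN,np.ones((2,2)))>0
    q=X[m]; D=np.array([-42,28.2])-q[:,:2]; r=np.hypot(*D.T)
    k=(r>10)&(r<39); th=np.arctan2(D[k,1],D[k,0])+.35
    print("finger pts",k.sum(),"theta pct",np.round(np.percentile(th,[10,50,90]),2) if k.sum() else "","far pt",q[k][np.argmax(r[k])].round(1) if k.sum() else "")
E
python3 -c "
from h import *
rep([(-64,28,2)])
im,d=capture('wrist'); fing(im,d)
"
```

```text
t 36.5 stage mm [-63.1  39.1   2.7] F stage [-0.24 -0.16 -0.03] M [-0.03  0.43 -0.03] grip 0.002
[[-0.923, -0.003, 0.384], [0.039, 0.994, 0.102], [-0.382, 0.109, -0.918]] q [-69.4   7.5  52.8 131.4  -4.7  21.   67.4]
delta tool mm [  0.6 -11.1  -0.9]
finger pts 190 theta pct [0.49 0.57 0.64] far pt [-80.5  34.7  18.1]
```

Emit:
play_rows:
  deltas:
    - {"x": 0, "y": -0.0025, "z": -0.0002, "turn": 0}
    - {"x": 0, "y": -0.0025, "z": -0.0002, "turn": 0}
    - {"x": 0, "y": -0.0025, "z": -0.0002, "turn": 0}
    - {"x": 0, "y": -0.0025, "z": -0.0002, "turn": 0}
    - {"x": 0, "y": -0.0025, "z": -0.0002, "turn": 0}
    - {"x": 0, "y": -0.0025, "z": -0.0002, "turn": 0}
    - {"x": 0, "y": -0.0025, "z": -0.0002, "turn": 0}
    - {"x": 0, "y": -0.002, "z": -0.0002, "turn": 0}
    - {"x": 0, "y": 0, "z": 0, "turn": 0}
    - {"x": 0, "y": 0, "z": 0, "turn": 0}

```text
t: 37.8
ee_pos: [0.5477, 0.0871, 0.1376]
tcp_rot: [[-0.91, 0.126, 0.396], [0.159, 0.986, 0.051], [-0.384, 0.109, -0.917]]
wrist_force: [0.6, 2.4, 1.6]
grip_width: 0.005
```

```bash
python3 -c "
from h import *
rep()
im,d=capture('wrist'); fing(im,d)
"
```

```text
t 37.8 stage mm [-62.8  19.1   2.6] F stage [0.32 2.47 1.58] M [0.28 0.08 0.12] grip 0.005
[[-0.923, -0.004, 0.386], [0.039, 0.994, 0.102], [-0.384, 0.109, -0.917]] q [-67.3   6.4  52.8 132.2  -5.   20.7  70.1]
finger pts 52 theta pct [0.43 1.14 1.2 ] far pt [-80.8  24.1  19.6]
```

Emit:
play_rows:
  deltas:
    - {"x": 0, "y": 0.006, "z": 0.0006, "turn": 0}
    - {"x": -0.001, "y": 0.0015, "z": -0.016, "turn": 0}
    - {"x": -0.0013, "y": 0.0018, "z": -0.016, "turn": 0}
    - {"x": 0.006, "y": -0.011, "z": -0.004, "turn": 0}
    - {"x": 0.006, "y": -0.011, "z": -0.004, "turn": 0}
    - {"x": 0.004, "y": -0.001, "z": 0.01, "turn": 0}
    - {"x": 0.004, "y": -0.001, "z": 0.01, "turn": 0}
    - {"x": 0.004, "y": -0.001, "z": 0.008, "turn": 0}
    - {"x": 0, "y": 0, "z": 0, "turn": 0}
    - {"x": 0, "y": 0, "z": 0, "turn": 0}

```text
t: 39.1
ee_pos: [0.519, 0.075, 0.1369]
tcp_rot: [[-0.911, 0.127, 0.393], [0.158, 0.986, 0.048], [-0.381, 0.106, -0.918]]
wrist_force: [-0.5, -0.3, 0.8]
grip_width: 0.005
```

```bash
python3 -c "
from h import *
rep([(-84,2,1),(-60,-2,1)])
im,d=capture('wrist'); fing(im,d)
"
```

```text
t 39.1 stage mm [-89.7   3.3   1.9] F stage [-0.41 -0.39  0.77] M [-0.02  0.35  0.02] grip 0.005
[[-0.924, -0.003, 0.383], [0.038, 0.994, 0.099], [-0.381, 0.106, -0.918]] q [-79.3   0.9  63.5 135.6   7.5  21.2  59.1]
delta tool mm [-5.  -1.4  2.9]
delta tool mm [-22.3  -4.    8.8]
finger pts 0 theta pct  far pt
```

Emit:
play_rows:
  deltas:
    - {"x": -0.0035, "y": -0.0004, "z": 0.0014, "turn": 0}
    - {"x": -0.0035, "y": -0.0004, "z": 0.0014, "turn": 0}
    - {"x": -0.0035, "y": -0.0004, "z": 0.0014, "turn": 0}
    - {"x": -0.003, "y": -0.0004, "z": 0.0012, "turn": 0}
    - {"x": -0.003, "y": -0.0004, "z": 0.0012, "turn": 0}
    - {"x": -0.003, "y": -0.0004, "z": 0.0012, "turn": 0}
    - {"x": -0.003, "y": -0.0004, "z": 0.0012, "turn": 0}
    - {"x": -0.002, "y": -0.0004, "z": 0.0008, "turn": 0}
    - {"x": 0, "y": 0, "z": 0, "turn": 0}
    - {"x": 0, "y": 0, "z": 0, "turn": 0}

```text
t: 40.4
ee_pos: [0.5451, 0.0684, 0.1377]
tcp_rot: [[-0.912, 0.128, 0.391], [0.16, 0.986, 0.051], [-0.379, 0.109, -0.919]]
wrist_force: [-2.6, -1.2, 0.3]
grip_width: 0.008
```

```bash
python3 -c "
from h import *
rep([(-50,-4,1)])
im,d=capture('wrist'); fing(im,d); cv2.imwrite('pics/w8.png',cv2.resize(im[190:390,250:520],None,fx=2.9,fy=2.9,interpolation=cv2.INTER_CUBIC))
"
```

```text
t 40.4 stage mm [-62.9   0.2   2.7] F stage [-2.46 -1.49  0.32] M [-0.31  0.87 -0.1 ] grip 0.008
[[-0.925, -0.002, 0.381], [0.039, 0.994, 0.101], [-0.379, 0.109, -0.919]] q [-69.7   6.3  58.2 132.6  -9.1  21.1  76.5]
delta tool mm [-11.5  -4.4   6.1]
finger pts 67 theta pct [-2.36  1.25  1.6 ] far pt [-7.  33.6 -0.8]
```

View pics/w8.png

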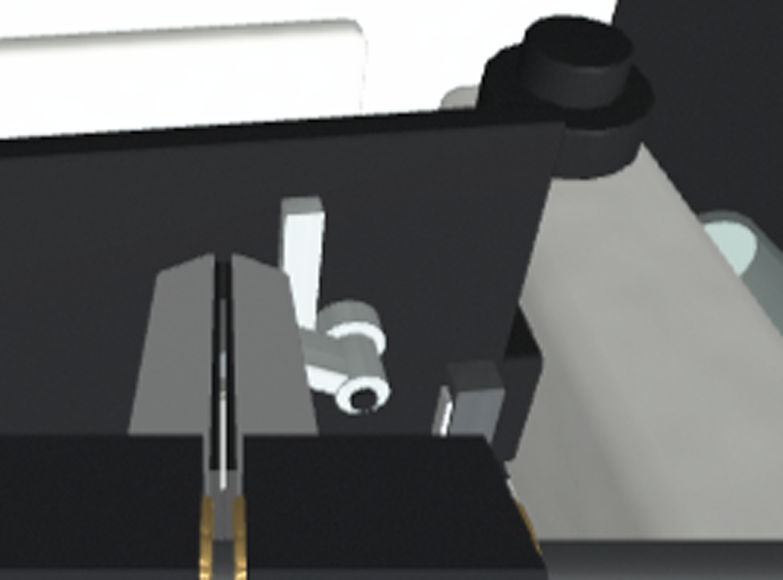

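Emit:
play_rows:
  deltas:
    - {"x": -0.0015, "y": -0.001, "z": 0.0008, "turn": 0}
    - {"x": -0.0018, "y": -0.001, "z": 0.001, "turn": 0}
    - {"x": -0.0018, "y": -0.0008, "z": 0.001, "turn": 0}
    - {"x": -0.0018, "y": -0.0005, "z": 0.0008, "turn": 0}
    - {"x": -0.0018, "y": -0.0005, "z": 0.0008, "turn": 0}
    - {"x": -0.0012, "y": -0.0003, "z": 0.0005, "turn": 0}
    - {"x": 0, "y": 0, "z": 0, "turn": 0}
    - {"x": 0, "y": 0, "z": 0, "turn": 0}
    - {"x": 0, "y": 0, "z": 0, "turn": 0}
    - {"x": 0, "y": 0, "z": 0, "turn": 0}

```text
t: 41.7
ee_pos: [0.5567, 0.0632, 0.1368]
tcp_rot: [[-0.911, 0.127, 0.392], [0.159, 0.986, 0.051], [-0.38, 0.109, -0.919]]
wrist_force: [-1.9, -1.2, 0.2]
grip_width: 0.005
```

```bash
python3 -c "
from h import *
rep([(-47,-4.5,1)])
"
```

```text
t 41.7 stage mm [-50.8  -3.5   1.8] F stage [-1.73 -1.46  0.17] M [-0.18  0.64 -0.01] grip 0.005
[[-0.924, -0.003, 0.382], [0.039, 0.994, 0.102], [-0.38, 0.109, -0.919]] q [-65.    8.   55.  131.5 -13.8  21.1  81.7]
delta tool mm [-3.2 -1.1  2. ]
```

Emit:
play_rows:
  deltas:
    - {"x": -0.0006, "y": -0.0003, "z": 0.0003, "turn": 0}
    - {"x": -0.0006, "y": -0.0003, "z": 0.0003, "turn": 0}
    - {"x": -0.0006, "y": -0.0002, "z": 0.0003, "turn": 0}
    - {"x": -0.0005, "y": 0, "z": 0.0002, "turn": 0}
    - {"x": -0.0005, "y": 0, "z": 0.0002, "turn": 0}
    - {"x": -0.0004, "y": 0, "z": 0.0002, "turn": 0}
    - {"x": -0.0004, "y": 0, "z": 0.0002, "turn": 0}
    - {"x": 0, "y": 0, "z": 0, "turn": 0}
    - {"x": 0, "y": 0, "z": 0, "turn": 0}
    - {"x": 0, "y": 0, "z": 0, "turn": 0}

```text
t: 42.95
ee_pos: [0.5609, 0.0621, 0.1366]
tcp_rot: [[-0.911, 0.126, 0.392], [0.159, 0.986, 0.052], [-0.38, 0.109, -0.918]]
wrist_force: [-0.6, -0.5, 0.5]
grip_width: 0.004
```

```bash
python3 -c "
from h import *
rep([(-47,-4.5,1)])
"
```

```text
t 42.95 stage mm [-46.4  -4.    1.6] F stage [-0.51 -0.56  0.53] M [-0.05  0.57 -0.03] grip 0.004
[[-0.924, -0.003, 0.382], [0.039, 0.994, 0.102], [-0.38, 0.109, -0.918]] q [-63.5   8.6  53.9 131.  -15.1  21.2  83.2]
delta tool mm [ 0.7 -0.6  0.3]
```

Emit:
play_rows:
  deltas:
    - {"x": -0.0004, "y": 0, "z": 0.0002, "turn": 0}
    - {"x": -0.0004, "y": 0, "z": 0.0002, "turn": 0}
    - {"x": -0.0004, "y": 0, "z": 0.0002, "turn": 0}
    - {"x": -0.0004, "y": 0, "z": 0.0002, "turn": 0}
    - {"x": -0.0004, "y": 0, "z": 0.0002, "turn": 0}
    - {"x": -0.0004, "y": 0, "z": 0.0002, "turn": 0}
    - {"x": 0, "y": 0, "z": 0, "turn": 0}
    - {"x": 0, "y": 0, "z": 0, "turn": 0}
    - {"x": 0, "y": 0, "z": 0, "turn": 0}
    - {"x": 0, "y": 0, "z": 0, "turn": 0}

```text
t: 44.2
ee_pos: [0.5637, 0.0618, 0.1363]
tcp_rot: [[-0.911, 0.126, 0.392], [0.159, 0.986, 0.052], [-0.38, 0.109, -0.919]]
wrist_force: [-1.5, 0.7, 1.3]
grip_width: 0.002
```

```bash
python3 -c "
from h import *
rep()
"
```

```text
t 44.2 stage mm [-43.6  -3.9   1.3] F stage [-1.56  0.51  1.27] M [-0.12  0.61 -0.01] grip 0.002
[[-0.924, -0.004, 0.382], [0.039, 0.994, 0.102], [-0.38, 0.109, -0.919]] q [-62.6   9.   53.3 130.7 -16.   21.3  84. ]
```

Keep going in small steps until the force rises.

Emit:
play_rows:
  deltas:
    - {"x": -0.0004, "y": 0, "z": 0.0001, "turn": 0}
    - {"x": -0.0004, "y": 0, "z": 0.0001, "turn": 0}
    - {"x": -0.0004, "y": 0, "z": 0.0001, "turn": 0}
    - {"x": -0.0004, "y": 0, "z": 0.0001, "turn": 0}
    - {"x": 0, "y": 0, "z": 0, "turn": 0}
    - {"x": 0, "y": 0, "z": 0, "turn": 0}
    - {"x": 0, "y": 0, "z": 0, "turn": 0}
    - {"x": 0, "y": 0, "z": 0, "turn": 0}
    - {"x": 0, "y": 0, "z": 0, "turn": 0}
    - {"x": 0, "y": 0, "z": 0, "turn": 0}

```text
t: 45.45
ee_pos: [0.5642, 0.0617, 0.1359]
tcp_rot: [[-0.912, 0.126, 0.39], [0.159, 0.986, 0.052], [-0.378, 0.109, -0.92]]
wrist_force: [-4.3, 0.1, 2.3]
grip_width: 0.008
```

```bash
python3 -c "
from h import *
rep()
"
```

```text
t 45.45 stage mm [-43.2  -3.9   0.9] F stage [-4.25 -0.51  2.32] M [-0.01  0.94  0.03] grip 0.008
[[-0.925, -0.004, 0.379], [0.038, 0.994, 0.103], [-0.378, 0.109, -0.92]] q [-62.2   9.1  53.  130.5 -16.4  21.5  84.5]
```

Emit:
play_rows:
  deltas:
    - {"x": 0.003, "y": 0, "z": -0.0012, "turn": 0}
    - {"x": 0.008, "y": 0, "z": -0.0033, "turn": 0}
    - {"x": 0.012, "y": 0, "z": -0.005, "turn": 0}
    - {"x": 0.012, "y": 0, "z": -0.005, "turn": 0}
    - {"x": 0, "y": 0, "z": -0.02, "turn": 0}
    - {"x": 0, "y": 0, "z": -0.025, "turn": 0}
    - {"x": 0, "y": -0.01, "z": -0.025, "turn": 0}
    - {"x": 0, "y": -0.02, "z": 0, "turn": 0}
    - {"x": 0, "y": -0.02, "z": 0, "turn": 0}
    - {"x": 0, "y": 0, "z": 0, "turn": 0}

```text
t: 46.7
ee_pos: [0.493, 0.0129, 0.1908]
tcp_rot: [[-0.912, 0.124, 0.39], [0.158, 0.986, 0.055], [-0.378, 0.112, -0.919]]
wrist_force: [-1.0, 0.7, 0.2]
grip_width: 0.005
```

```bash
python3 -c "
from h import *
rep()
im,d=capture('wrist'); cv2.imwrite('pics/w9.png',im)
X=cham(im,d); fing(im,d)
m=(d>0)&(X[...,2]>15.5)&(X[...,2]<25)&(X[...,0]>-70)&(X[...,0]<-30)&(X[...,1]>-14)&(X[...,1]<38)
q=X[m]
for y in range(-12,37,4):
    w=q[abs(q[:,1]-y)<2]
    if len(w): print(y,len(w),np.round([w[:,0].min(),np.median(w[:,0]),w[:,0].max(),np.median(w[:,2])],1))
"
```

```text
t 46.7 stage mm [-107.4  -61.7   55.8] F stage [-1.05  0.52  0.2 ] M [-0.07  0.39  0.01] grip 0.005
[[-0.925, -0.006, 0.38], [0.037, 0.994, 0.106], [-0.378, 0.112, -0.919]] q [-71.3 -19.1  53.2 134.9  31.7  37.2  42.7]
chamber 717 c [-10.6  -0.4] [24.8 52.5] 89.77 z 12.3 xr [-33.9  13.3] yr [-12.7  11.8]
finger pts 252 theta pct [1.89 2.02 2.57] far pt [-21.1  -2.2  11.6]
-8 36 [-41.9 -39.2 -36.1  20.1]
-4 56 [-42.4 -40.6 -32.5  21.3]
0 35 [-42.  -40.  -36.   19.2]
4 37 [-42.3 -40.7 -35.7  18.7]
8 39 [-43.  -41.4 -36.   18.4]
12 35 [-44.  -41.9 -36.7  18.8]
16 38 [-44.  -42.  -37.5  18.8]
20 39 [-44.6 -42.3 -38.1  18.7]
24 58 [-46.7 -43.7 -37.8  19.3]
28 67 [-48.2 -44.7 -36.4  20.4]
32 44 [-48.2 -44.2 -36.1  20. ]
36 4 [-45.  -42.8 -40.2  19.5]
```

```bash
python3 -c "
from cell import *
print(close_job())"
```

```text
the job is handed in; nothing more can be done
None
```

The chamber slide is in the holder against the end stop, the finger is closed on its outer end, and the job is handed in at about 47 s. No verdict was reported, so what follows rests on my own last measurements.

**What I did**
- **Tilt:** Pointing straight down, the gripper body would have hit the microscope head before the slide was home. I drove the arm to its reach limit above the microscope so the tool leaned about 23°, and worked with that lean. The joints at the limit stayed at the ends of their ranges, not beyond.
- **Rear jaw:** I pushed the slide back until it lay flat along the jaw, with about 4.6 N.
- **End stop:** I slid it in until it stopped. It held there at about 3.7 N for over 0.6 s, with the finger still open. The carriage stands about 4 mm beyond its middle.
- **Finger:** I swung it round until the post bore on the slide's end with about 4 N, then backed the arm clear.

**Last checks**
- **Slide:** it is straight to about 0.3° and flat, with its top 12.3 mm above the stage. Its centre is within about 1 mm of y = 0, and its outer end is at x ≈ -34 mm.
- **Finger:** about 2.06 rad from the slope of the bar; a rougher estimate gave 2.02 rad. Both are inside the 1.97 to 2.12 rad window.
- **Robot:** the arm is clear, and the wrist force is down to its resting level of about 1 N.

**What went wrong or disagreed**
- The real fingertips sit about 11 mm behind the reported tool point, not 11 mm ahead as stated. My first sideways push passed over the slide without touching it.
- Once the fingers pressed the stage with about 27 N in total (23 N of it downward), because a move went lower than planned. I raised them straight away and the slide was not affected.

I saw no contact with the nosepiece and never drove near the other things on the bench. I did not measure the bench items again at the end.

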